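Pull a push-on knob off the exposure timer

TASK

The round dial knob of the exposure timer has to come off so that its shaft can be serviced. Take the knob puller from its rest, slide its fork home under the knob's skirt and pull straight up until the knob pops off; do it with the puller, not with the fingers, without digging the puller into the panel, straining the knob or disturbing the other knob and the things around. Carry the knob in the puller to the grey tray and set the puller down there upright on its foot, with the knob still lying on its fork, and let go.

Things in the scene. Friction and masses are not known exactly. Their poses are not given: they have to be found in the camera images.
- timer: Exposure timer: fixed grey steel box 130 (x) x 160 (y) x 48 mm. Origin: centre of its underside; x runs from its front (rocker switch) to its back (dark window, 1 mm high, from x = 44 mm). Its top is a flat bare metal panel at z = 48 mm, clear in front of the knobs up to x = -59 mm. Two equal shafts at x = 18, y = -40 and +40 mm carry a push-on knob each; which is where changes.
- panel_mid (a point): Middle of the timer's panel, 48 mm above the timer's origin, same axes. Each shaft, 6.8 mm thick, stands in a round brass bushing 12 mm across and 4 mm high on the panel; the knobs sit right down on the shafts, just clear of the bushings.
- dial_knob_mid (a point): Middle of the dial knob, the one to pull: black, plain round top, 16 mm high, skirt 34 mm across, body 27 mm. Its flat underside is 8 mm below this point, 4.5 mm above the panel. Loose, 80 g, but snapped over spring balls in the shaft: about 7 N straight up pops it within 2 mm of lift, then the pull drops; it is clear of the shaft after 13 mm.
- bar_knob_mid (a point): The other knob, to be left seated: black, skirt 30 mm across, with a raised finger bar across its top, 24 mm high in all. Point on its axis 8 mm above its underside.
- puller_grip (a point): Middle of the puller's wooden grip, a rounded block 30 (x) x 20 (y) x 44 mm, to be held across its 20 mm; puller's own axes, z up. Beneath: a guard plate 26 (x) x 56 (y) x 3 mm, its underside 28 mm below this point, a clamp collar with thumbscrew, and the foot on a shank. The UNDERSIDE OF THE FORK lies 70 to 94 mm below this point (clamped where last used; not in the readings). 0.16 kg.
- puller_guard (a point): Underside of the puller's guard plate, same axes. The foot is a steel strip bent to a C, 36 mm wide, open to +x: top arm, back at x = -20 to -23 mm, and a flat fork 2.6 mm thick that reaches x = +18 mm. Its slot is 15 mm wide, open in front, and ends at x = -6 mm: at home the slot's end meets the bushing and the grip is straight above the knob. Free height in the C 26 mm. It gives 0.05 mm per N.
- rest_mid (a point): Fixed wooden rest, 70 x 68 mm; the puller hangs with its guard plate on the rest's two upright cheeks (tops 78 mm above the table; this point is midway between them at that height), its foot free between them. Lift the puller straight up by 75 mm or more to clear it.
- tray_mid (a point): Middle of the floor of the fixed grey parts tray: 96 (x) x 104 (y) mm outside, rim 16 mm above the table, walls 3 mm, floor flat and 3 mm above the table.
- eyelet_press: Green hand press, fixed, to the right of the timer; origin under it. It reaches from x = -131 to +131 mm and y = -48 to +48 mm and is 294 mm high; its lever sticks out towards the robot (ball 260 to 294 mm up at x = -131 to -98 mm). Keep the gripper clear of it.
- ink_pot_0: Ink pot with black lid, 44 mm across, 51 mm high, behind the timer; origin under its centre. Leave it alone.
- tape_1: Roll of masking tape lying flat, 104 mm across, 25 mm high, at the near edge of the table; origin under its centre. Leave it alone.
There are look-alikes about, which are no part of the job. Leave any blue look-alike of the part that bears puller_grip alone.

How it is judged:
On the way, in this order (a step that is already met when the one before it is completed fails the run):
1. the fork is home under the dial knob and pulls on it (over 2 N) while it still sits on its shaft, the grip within 6 mm of straight above the knob (horizontal distance between puller_grip and dial_knob_mid below 0.006 m and contact force between puller and dial_knob above 2 N and distance of dial_knob_mid from where it was at the start of the episode below 0.003 m), for 0.02 s.
2. the knob, borne by the puller, is clear of its shaft (20 mm up) (z of dial_knob_mid in the frame of timer above 0.0805 m and horizontal distance between puller_grip and dial_knob_mid below 0.015 m and contact force between puller and dial_knob above 0.05 N), for 0.2 s.
At the end, for the whole second after the job is handed in: the puller stands upright (within 7 degrees) on its foot on the tray's floor, released and at rest, the dial knob lies on its fork inside the tray (within 18 mm of the grip's axis), and the other knob is still seated on its shaft (within 3 mm of its start) (x of dial_knob_mid in the frame of tray_mid between -0.044 and 0.044 m and y of dial_knob_mid in the frame of tray_mid between -0.048 and 0.048 m and z of dial_knob_mid in the frame of tray_mid below 0.016 m and horizontal distance between puller_grip and dial_knob_mid below 0.018 m and z of puller_grip in the frame of tray_mid between 0.065 and 0.098 m and angle between puller_grip's own z axis and vertical below 0.12 rad and linear speed of each of puller, dial_knob below 0.02 m/s and distance of bar_knob_mid from where it was at the start of the episode below 0.003 m); the robot touches nothing.
It fails at once if fingers or arm touch the dial knob (contact force between any of the fingers, the arm and dial_knob above 1 N).
It fails at once if the puller presses on the timer with over 12 N (contact force between puller and timer above 12 N).
It fails at once if the puller strains the dial knob with over 25 N (contact force between puller and dial_knob above 25 N).
It fails at once if the other knob is lifted or pushed by over 4 mm (distance of bar_knob_mid from where it was at the start of the episode above 0.004 m).
It fails at once if the ink pot or the tape is pushed by over 15 mm (distance of any of ink_pot_0, tape_1 from where it was at the start of the episode above 0.015 m).
It also fails if it takes over 64 s, if anything falls off the work surface, if the arm or the gripper's body presses on something with over 40 N, if the wrist force passes 120 N, or if a joint passes its speed limit or range.

ROBOT

A 7-joint arm with a two-finger parallel gripper is mounted at the origin on a cart in front of the work surface, level with it; the furniture and walls round the work are solid. World frame = base frame: x ahead of the robot, y to its left, z up, the work surface at z = 0. Lengths are in m, angles in rad, forces in N, time in s.
With the tool pointing down it reaches from about 0.425 to 1.025 m from the base axis. Payload 3.6 kg.
Tool frame: the origin (TCP) lies at the very end of the fingers, on their centre line; the grasp point (between the pads) lies 19 mm behind it; z points along the fingers, y is the direction in which the jaws open and shut (so a half turn about z gives the same grasp; the last joint's range is limited). The gripper opens to 85 mm and grips with 20 to 120 N. Pads are 22 mm wide; open, the fingers measure 114 mm over their backs; the gripper's body (76 mm by 85 mm) begins 54 mm behind the grasp point. The pads swing forward as they close: fully open they stand 13 mm farther back than shut.
Start: joints at [1.081, 0.591, 0.048, 1.609, -0.033, 0.943, -0.034], TCP at [0.28, -0.669, 0.231] pointing down, gripper open.
Joint ranges: [-2.69, 2.69], [-0.47, 2.24], [-1.27, 1.36], [0.19, 2.51], [-1.53, 4.68], [0.08, 2.07], [-3.09, 3.09]. Speed limits (rad/s): [2.57, 2.57, 3.14, 3.14, 3.14, 3.14, 3.14].

INTERFACE

Orientations are given as a rotation vector (axis times angle).
In Python, from plant import robot gives the robot as it stands.
- The arm moves only by the tool move_arm, never from a script. Its argument "motion" is a list of rows, each an object with "claw": the opening, from 0 (shut) to 1 (fully open); "offset": the shift along the tool's x, y, z in m, a list of three; "twist": the turn, a rotation vector about the tool's x, y, z in degrees, a list of three. A call has 1 to 20 rows; each row is the pose to reach, as a shift and turn from the pose measured when the call began, along the tool's axes at that moment; what a row does not reach only later rows make up. A row lasts 1/10 s, in which the tool goes at most 50 mm and 8.59 degrees, less where a joint would pass 70% of its speed; a pose out of reach is approached as far as the arm can. A call with a gripper value outside its range is refused whole. The fingers move at their own pace and stop on an object; "squeeze" is the grip in N (left out, the last holds). Time passes only in rows, so rows that repeat a pose let the fingers close. It gives the time, the measured TCP pose, the force and the opening at its end, in the units of the state.
- robot.get_state(): the state, without advancing time (a new reading comes with each control period).
- robot.get_image(name): name is "scene" or "top"; returns a dict with "image" (400x640x3 uint8, red, green, blue), "K" (3x3 intrinsics, pixels), "pose" (4x4, takes a point from camera to world coordinates). Camera axes: x right, y down, z forward; pixel columns grow to the right and rows downward; lengths in m; the calibration is good to about 2 mm. A picture is of the moment at which its call begins. There is no depth.
- robot.sign_off(): hands the job in, once; it reports no verdict.
The state is a dict: "clock": time; "joint_pos": joint angles; "joint_velocities": joint speeds; "joint_efforts": joint torques, N m; "tcp_pos": TCP position; "tcp_rot": TCP orientation; "contact_force": force on the tool from outside, world axes, zero at the start; "moment": the same for the moment, N m; "opening": finger opening in m.
Only numpy, scipy, OpenCV 4.12 (cv2) and the standard library are available. Lean on these libraries where they do the work, as an engineer would, in place of code of your own. Each camera call takes 0.05 s, during which the arm holds its last target.

## Working session

There is one attempt and no reset: what is moved stays moved. The work goes in short steps, Python scripts to look and compute and a tool call to move; the robot and the scene stay as the last step left them, time stands still between calls to the robot, and variables do not carry over. Pictures are saved under pics/ and viewed, and the job is handed in when it is done.

Besides the shell and the picture viewer there is one more tool, called after ">>>" by a JSON object that holds its "api" and its "payload". move_arm: Moves the arm, as the interface text tells. Its arguments: {"type":"object","properties":{"motion":{"type":"array"},"squeeze":{"type":"number"}},"required":["motion"]}

```bash
mkdir -p pics; ls; python3 - <<'E'
from plant import robot
import cv2,numpy as np
s=robot.get_state()
for k,v in s.items(): print(k,np.round(v,4))
for n in("scene","top"):
    d=robot.get_image(n); cv2.imwrite(f"pics/{n}0.png",d["image"][:,:,::-1]); print(n,d["K"].tolist(),np.round(d["pose"],4).tolist())
    np.savez(f"{n}0.npz",**d)
E
```

```text
pics
clock 0.0
joint_pos [ 1.0805  0.5921  0.0483  1.6098 -0.0333  0.9427 -0.0337]
joint_velocities [-0.0006  0.0005 -0.0004 -0.0024 -0.0032 -0.0006 -0.0023]
joint_efforts [-7.00000e-04 -5.48690e+01  1.54660e+00 -1.98122e+01  9.40000e-03
  8.80000e-03 -0.00000e+00]
tcp_pos [ 0.2799 -0.6679  0.2302]
tcp_rot [-3.0778e+00 -6.1890e-01  9.0000e-04]
contact_force [-0.1372 -0.6666  0.8033]
moment [-0.0233  0.0466 -0.0097]
opening 0.0854
scene [[413.99642789155166, 0.0, 312.0523606788054], [0.0, 413.99642789155166, 197.6259034591917], [0.0, 0.0, 1.0]] [[0.8612, 0.2897, -0.4175, 0.955], [0.5082, -0.4986, 0.7023, -0.5369], [-0.0047, -0.817, -0.5766, 0.6263], [0.0, 0.0, 0.0, 1.0]]
top [[482.7616411596875, 0.0, 329.0901798882879], [0.0, 482.7616411596875, 210.7643374991114], [0.0, 0.0, 1.0]] [[0.0141, -0.9883, 0.1516, 0.4206], [-0.9996, -0.0099, 0.0283, 0.0839], [-0.0264, -0.1519, -0.988, 0.943], [0.0, 0.0, 0.0, 1.0]]
```

View pics/scene0.png

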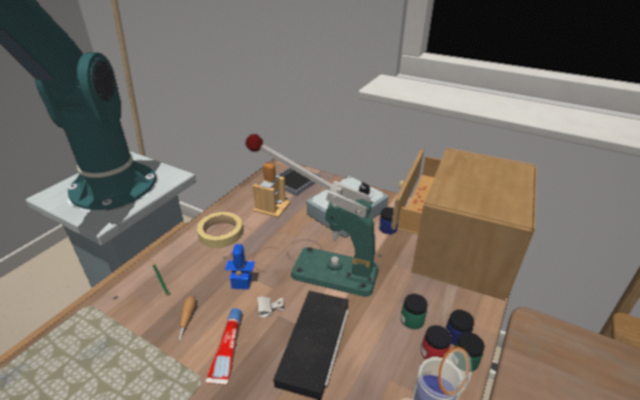

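View pics/top0.png

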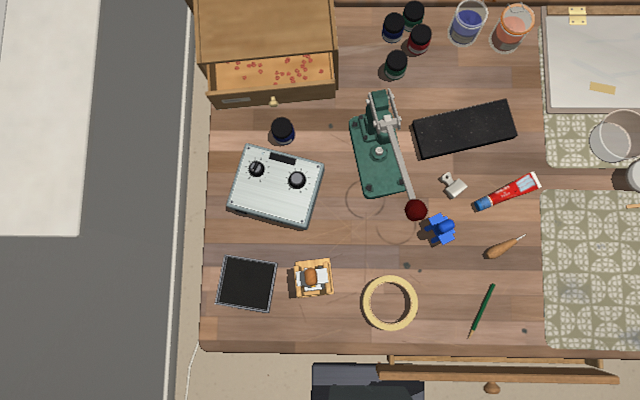

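```bash
python3 - <<'E'
import cv2,numpy as np
t=np.load("top0.npz")["image"][:,:,::-1];s=np.load("scene0.npz")["image"][:,:,::-1]
cv2.imwrite("pics/a.png",cv2.resize(t[135:235,215:335],None,fx=6,fy=6,interpolation=2))
cv2.imwrite("pics/b.png",cv2.resize(t[240:325,205:345],None,fx=5,fy=5,interpolation=2))
cv2.imwrite("pics/c.png",cv2.resize(s[150:250,240:400],None,fx=5,fy=5,interpolation=2))
E
```

```text
(no output)
```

View pics/a.png

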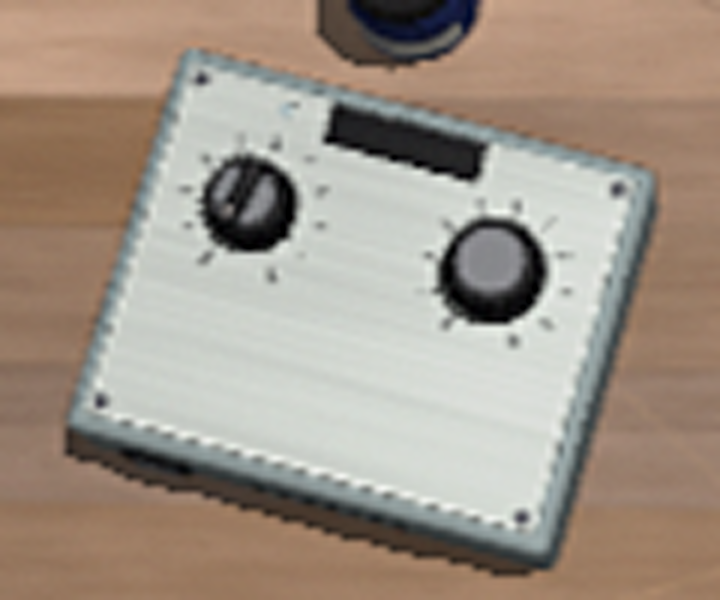

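View pics/b.png

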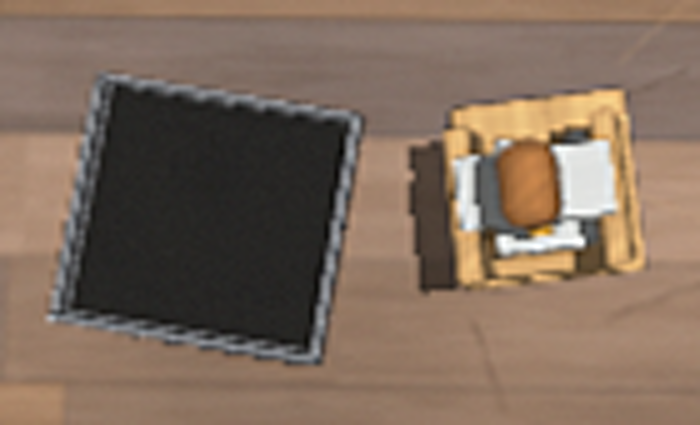

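View pics/c.png

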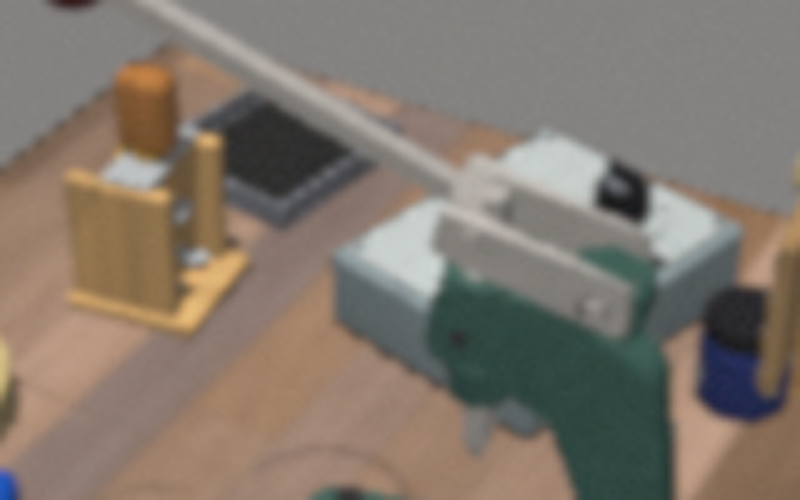

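```bash
cat > h.py <<'E'
import numpy as np,cv2
from scipy.optimize import least_squares
from scipy.spatial.transform import Rotation as R
def load(n):
    d=np.load(n); return d["image"],d["K"],d["pose"]
def proj(P,K,T):
    P=np.atleast_2d(P); c=(P-T[:3,3])@T[:3,:3]; u=c@K.T; return u[:,:2]/u[:,2:]
def ray(uv,K,T,z):
    d=T[:3,:3]@np.linalg.inv(K)@np.array([uv[0],uv[1],1.]); o=T[:3,3]; return o+d*(z-o[2])/d[2]
def W(p,L):
    c,s=np.cos(p[2]),np.sin(p[2]); L=np.atleast_2d(L)
    return np.c_[p[0]+c*L[:,0]-s*L[:,1],p[1]+s*L[:,0]+c*L[:,1],L[:,2]+(p[3] if len(p)>3 else 0)]
def fit(p0,L,uv,K,T):
    r=least_squares(lambda p:(proj(W(p,L),K,T)-uv).ravel(),p0); return r.x,r.fun.reshape(-1,2)
E
python3 - <<'E'
from h import *
im,K,T=load("top0.npz")
m=1e-3
# timer
uvA=lambda x,y:(x/6+215-.4,y/6+135-.4)
L=np.array([[65,80,48],[65,-80,48],[-65,80,48],[-65,-80,48],[18,-40,68.5],[18,-40,52.5]])*m
uv=np.array([uvA(188,50),uvA(657,178),uvA(70,430),uvA(552,558),uvA(491,257),uvA(493,270)])
p,f=fit([.5,.2,-.26],L,uv,K,T);print("timer",p.round(4),np.degrees(p[2]));print(f.round(1).tolist())
np.save("timer.npy",p)
uvB=lambda x,y:(x/5+205-.4,y/5+240-.4)
L=np.array([[48,52,16],[48,-52,16],[-48,52,16],[-48,-52,16]])*m
uv=np.array([uvB(102,72),uvB(364,114),uvB(50,318),uvB(320,364)])
q,f=fit([.3,.2,-.2],L,uv,K,T);print("tray",q.round(4),np.degrees(q[2]));print(f.round(1).tolist())
np.save("tray.npy",q)
print("knob",W(p,[[.018,-.04,.0605]]))
print("grip top guess",ray(uvB(528,183),K,T,.1281),"ball",ray((416,210),K,T,.277))
ov=cv2.resize(im[:,:,::-1],None,fx=6,fy=6,interpolation=2)
def poly(p,L,c):
    u=proj(W(p,np.array(L)*m),K,T); cv2.polylines(ov,[np.int32((u+.4)*6)],True,c,1)
def circ(p,x,y,z,r,c):
    a=np.linspace(0,6.28,40); poly(p,np.c_[x+r*np.cos(a),y+r*np.sin(a),z+0*a],c)
for z in(0,48): poly(p,[[65,80,z],[65,-80,z],[-65,-80,z],[-65,80,z]],(0,0,255))
circ(p,18,-40,68.5,13.5,(0,255,0));circ(p,18,-40,52.5,17,(0,255,0));circ(p,18,40,52.5,15,(0,255,0))
for z in(0,16): poly(q,[[48,52,z],[48,-52,z],[-48,-52,z],[-48,52,z]],(0,0,255))
cv2.imwrite("pics/a1.png",ov[810:1410,1260:2010]);cv2.imwrite("pics/b1.png",ov[1480:1960,1230:2070])
E
```

```text
timer [ 0.6074  0.2126 -0.251 ] -14.38091450884564
[[-1.1, -0.9], [0.7, -1.6], [-1.2, 0.1], [-0.1, 0.6], [0.6, 1.0], [1.0, 0.7]]
tray [ 0.4222  0.2664 -0.1502] -8.605907077983433
[[-0.3, -0.5], [0.2, -0.1], [0.2, 0.3], [-0.1, 0.3]]
knob [[0.61491776 0.16937933 0.0605    ]]
grip top guess [0.43441068 0.13733838 0.1281    ] ball [ 0.52507046 -0.01782302  0.277     ]
```

View pics/a1.png

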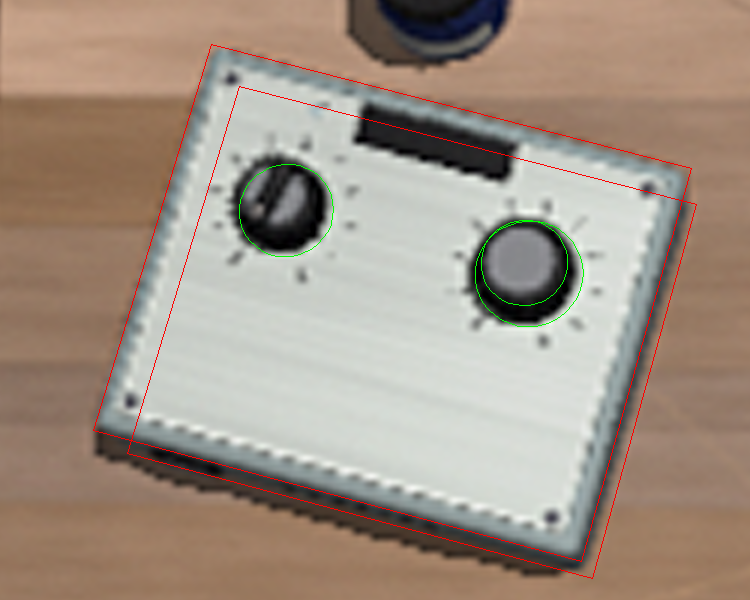

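View pics/b1.png

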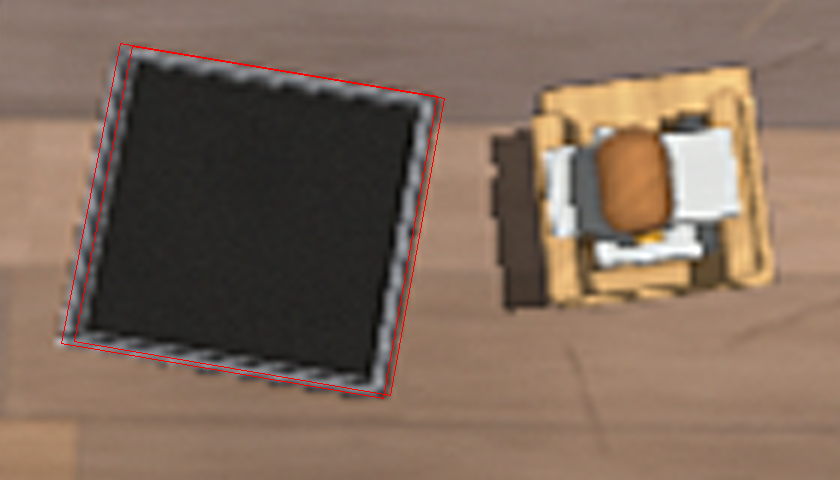

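```bash
python3 - <<'E'
from h import *
im,K,T=load("top0.npz"); m=1e-3
g=cv2.cvtColor(im,cv2.COLOR_RGB2GRAY); G=cv2.resize(g,None,fx=6,fy=6,interpolation=2)
p=np.load("timer.npy")
def blob(cx,cy):
    x0,y0=int(cx*6)-75,int(cy*6)-75; c=G[y0:y0+150,x0:x0+150]; mk=(c<125).astype(np.uint8)
    n,l,st,ce=cv2.connectedComponentsWithStats(mk); i=1+np.argmax(st[1:,4]); mk=(l==i).astype(np.uint8)
    mk=cv2.morphologyEx(mk,cv2.MORPH_OPEN,np.ones((13,13),np.uint8))
    ct=max(cv2.findContours(mk,0,1)[0],key=cv2.contourArea); h=cv2.convexHull(ct); M=cv2.moments(h); x,y,w,hh=cv2.boundingRect(h)
    return np.array([(M["m10"]/M["m00"]+x0)/6-.42,(M["m01"]/M["m00"]+y0)/6-.42]),M["m00"]/36,((x+x0)/6,(y+y0)/6,w/6,hh/6)
def model(c,rs,re):
    a=np.linspace(0,6.28,60,endpoint=False);P=[]
    for r,z in rs: P.append(np.c_[c[0]+r*np.cos(a),c[1]+r*np.sin(a),z+0*a])
    u=np.float32(proj(np.vstack(P),K,T)); h=cv2.convexHull(u); M=cv2.moments(h); return np.array([M["m10"]/M["m00"],M["m01"]/M["m00"]]),M["m00"]
for nm,uv,rs in(("dial",(297,180),[(.017,.0525),(.017,.056),(.0135,.0685)]),("bar",(257,169),[(.015,.0525),(.015,.056)])):
    b,A,bb=blob(*uv)
    r=least_squares(lambda c:model(c,rs,0)[0]-b,ray(b,K,T,.056)[:2])
    print(nm,b,A,bb,r.x,model(r.x,rs,0)[1]); 
    if nm=="dial": d=r.x
    else: ba=r.x
v=ba-d; print("sep",np.linalg.norm(v),"yaw",np.degrees(np.arctan2(-v[0],v[1])))
E
```

```text
dial [296.6505485  180.66992733] 228.70833333333334 (288.0, 173.0, 18.166666666666668, 16.0) [0.61372663 0.17132283] 257.0592466369271
bar [256.19448988 168.81321842] 202.79166666666666 (248.83333333333334, 161.0, 15.833333333333334, 16.0) [0.63604427 0.24875202] 199.1800233364338
sep 0.08058136719951464 yaw -16.078725007249634
```

```bash
python3 - <<'E'
from h import *
im,K,T=load("top0.npz"); m=1e-3
c=im[130:240,215:335].astype(int); C=cv2.resize(im[130:240,215:335],None,fx=6,fy=6,interpolation=2)
hsv=cv2.cvtColor(C,cv2.COLOR_RGB2HSV); g=C.min(2)
for name,mk in(("white",(g>178)),("teal",((C[:,:,2].astype(int)-C[:,:,0]>-8)&(g>85)))):
    mk=mk.astype(np.uint8); mk=cv2.morphologyEx(mk,cv2.MORPH_OPEN,np.ones((9,9),np.uint8))
    ct=max(cv2.findContours(mk,0,1)[0],key=cv2.contourArea); h=cv2.convexHull(ct)
    # fit lines to hull points by sides
    q=cv2.approxPolyN(h,4) if hasattr(cv2,"approxPolyN") else None
    q=q.reshape(-1,2).astype(float); cv2.imwrite(f"pics/m_{name}.png",cv2.polylines(C[:,:,::-1].copy(),[h],True,(0,0,255),1))
    ctp=ct.reshape(-1,2).astype(float); lines=[]
    for i in range(4):
        a,b=q[i],q[(i+1)%4]; t=(b-a)/np.linalg.norm(b-a); n=np.array([-t[1],t[0]]); s=(ctp-a)@t; dd=(ctp-a)@n
        k=(s>40)&(s<np.linalg.norm(b-a)-40)&(abs(dd)<9); vx,vy,x,y=cv2.fitLine(np.float32(ctp[k]),cv2.DIST_HUBER,0,.01,.01).ravel(); lines.append((vx,vy,x,y))
    Q=[]
    for i in range(4):
        l1,l2=lines[i-1],lines[i]; s=np.linalg.solve(np.array([[l1[0],-l2[0]],[l1[1],-l2[1]]]),[l2[2]-l1[2],l2[3]-l1[3]]); Q.append((l1[2]+s[0]*l1[0],l1[3]+s[0]*l1[1]))
    Q=np.array(Q); print(name,Q.round(1).tolist())
    P=np.array([ray((x/6+215-.42,y/6+130-.42),K,T,.048)[:2] for x,y in Q]); print(P.round(4).tolist())
    for i in range(4):
        v=P[(i+1)%4]-P[i]; print(np.linalg.norm(v).round(4),np.degrees(np.arctan2(v[1],v[0])).round(2))
    print("centre",P.mean(0))
E
```

```text
white [[633.4000244140625, 210.6999969482422], [532.2999877929688, 562.9000244140625], [85.5999984741211, 438.79998779296875], [193.3000030517578, 95.30000305175781]]
[[0.6465, 0.1278], [0.5335, 0.1575], [0.5714, 0.2994], [0.6835, 0.2698]]
0.1169 165.3
0.1469 75.05
0.1159 -14.8
0.1467 -104.58
centre [0.60873433 0.21364264]
teal [[657.7000122070312, 203.0], [546.4000244140625, 587.5999755859375], [65.30000305175781, 455.3999938964844], [184.6999969482422, 78.0999984741211]]
[[0.6491, 0.1202], [0.5258, 0.1529], [0.566, 0.3056], [0.6892, 0.2728]]
0.1276 165.12
0.158 75.24
0.1274 -14.92
0.1579 -104.72
centre [0.60753185 0.21288184]
```

View pics/m_teal.png

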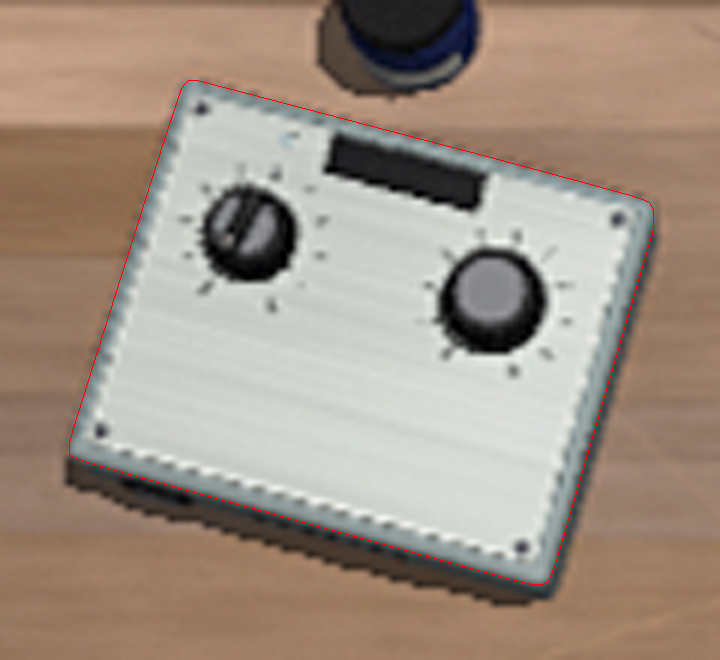

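```bash
python3 - <<'E'
from h import *
im,K,T=load("top0.npz"); m=1e-3
ov=cv2.resize(im[245:312,280:348,::-1],None,fx=9,fy=9,interpolation=2)
raw=ov.copy()
p=[.4344,.1373,np.radians(7.5)]
def poly(L,c):
    u=proj(W(p,np.array(L)*m),K,T); cv2.polylines(ov,[np.int32((u+.42-[280,245])*9)],True,c,1)
def rect(x0,x1,y0,y1,z,c): poly([[x0,y0,z],[x1,y0,z],[x1,y1,z],[x0,y1,z]],c)
rect(-13,13,-28,28,81,(0,0,255)); rect(-15,15,-10,10,115,(0,255,0)); rect(-35,35,-34,34,78,(255,0,0)); rect(-35,35,-34,34,0,(255,255,0));rect(-23,-20,-18,18,50,(255,0,255)); rect(-23,18,-18,18,20,(0,255,255))
cv2.imwrite("pics/d.png",np.hstack([raw]));cv2.imwrite("pics/d2.png",ov)
E
```

```text
(no output)
```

View pics/d.png

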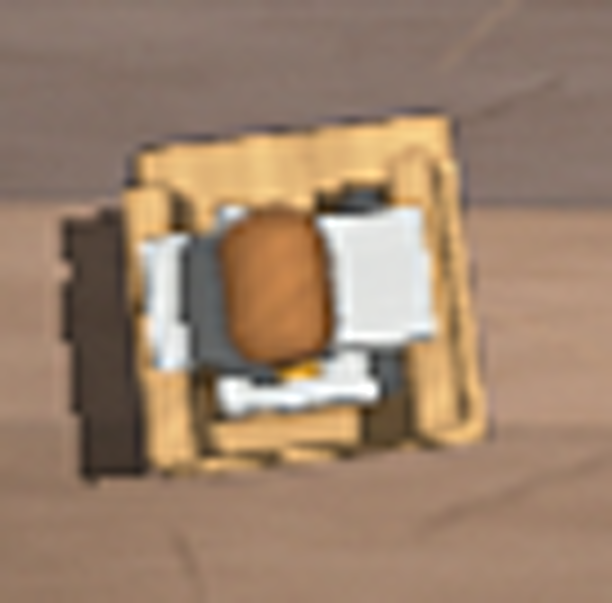

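View pics/d2.png

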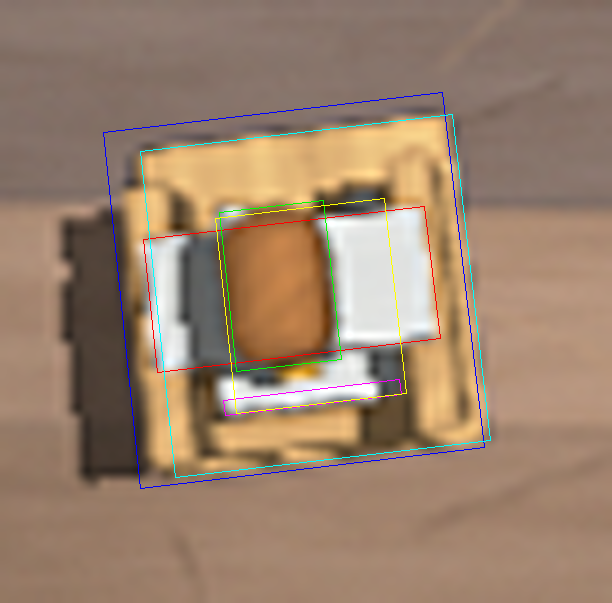

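Candidates for the puller in the top view are the wooden-grip tool in its rest at (313,278), and the blue look-alike at (438,228), which I leave alone. The knobs are the dial with the plain round top at (297,180) and the bar knob at (257,169). The dark grey-rimmed tray is at (247,284). The close crops confirm the wooden puller, with its foot's back on the robot side and its fork opening to +x.

```bash
cat >> h.py <<'E'
def des(yaw): # tool down, tool x along world yaw(deg)
    a=np.radians(yaw); return R.from_matrix(np.array([[np.cos(a),np.sin(a),0],[np.sin(a),-np.cos(a),0],[0,0,-1]]))
def go(s,pos,yaw):
    Rc=R.from_rotvec(s["tcp_rot"]); o=Rc.inv().apply(np.array(pos)-s["tcp_pos"]); t=np.degrees((Rc.inv()*des(yaw)).as_rotvec())
    print("to",np.round(pos,4),yaw,"offset",o.round(4).tolist(),"twist",t.round(2).tolist())
def st(s):
    r=R.from_rotvec(s["tcp_rot"]).as_matrix(); print("t",s["clock"],"tcp",np.round(s["tcp_pos"],4),"yaw %.2f tiltxy %.2f %.2f"%(np.degrees(np.arctan2(r[1,0],r[0,0])),*np.degrees(r[:2,2])),"F",np.round(s["contact_force"],1),"M",np.round(s["moment"],2),"op",round(float(s["opening"]),4),"j",np.round(s["joint_pos"],2))
E
python3 - <<'E'
from h import *; from plant import robot
s=robot.get_state(); st(s)
for p in([.40,-.40,.33],[.445,-.15,.33],[.44,0,.33],[.4344,.1373,.25]): go(s,p,7.5)
E
```

```text
t 0.1 tcp [ 0.2799 -0.668   0.2303] yaw 22.74 tiltxy -0.05 0.10 F [ 0.8  0.2 -1.1] M [ 0.02  0.01 -0.01] op 0.0853 j [ 1.08  0.59  0.05  1.61 -0.03  0.94 -0.03]
to [ 0.4  -0.4   0.33] 7.5 offset [0.2143, -0.2009, -0.0994] twist [-0.11, 0.02, 15.24]
to [ 0.445 -0.15   0.33 ] 7.5 offset [0.3525, -0.4141, -0.0989] twist [-0.11, 0.02, 15.24]
to [0.44 0.   0.33] 7.5 offset [0.4058, -0.5544, -0.0987] twist [-0.11, 0.02, 15.24]
to [0.4344 0.1373 0.25  ] 7.5 offset [0.4538, -0.683, -0.0184] twist [-0.11, 0.02, 15.24]
```

>>> {"api": "move_arm", "payload": {"motion": [{"claw":1,"offset":[0.09,-0.084,-0.099],"twist":[0,0,5]},{"claw":1,"offset":[0.214,-0.201,-0.099],"twist":[0,0,15.24]},{"claw":1,"offset":[0.214,-0.201,-0.099],"twist":[0,0,15.24]},{"claw":1,"offset":[0.214,-0.201,-0.099],"twist":[0,0,15.24]},{"claw":1,"offset":[0.214,-0.201,-0.099],"twist":[0,0,15.24]},{"claw":1,"offset":[0.214,-0.201,-0.099],"twist":[0,0,15.24]},{"claw":1,"offset":[0.3525,-0.414,-0.099],"twist":[0,0,15.24]},{"claw":1,"offset":[0.3525,-0.414,-0.099],"twist":[0,0,15.24]},{"claw":1,"offset":[0.3525,-0.414,-0.099],"twist":[0,0,15.24]},{"claw":1,"offset":[0.3525,-0.414,-0.099],"twist":[0,0,15.24]},{"claw":1,"offset":[0.3525,-0.414,-0.099],"twist":[0,0,15.24]},{"claw":1,"offset":[0.3525,-0.414,-0.099],"twist":[0,0,15.24]},{"claw":1,"offset":[0.406,-0.554,-0.099],"twist":[0,0,15.24]},{"claw":1,"offset":[0.406,-0.554,-0.099],"twist":[0,0,15.24]},{"claw":1,"offset":[0.406,-0.554,-0.099],"twist":[0,0,15.24]},{"claw":1,"offset":[0.454,-0.683,-0.06],"twist":[0,0,15.24]},{"claw":1,"offset":[0.454,-0.683,-0.06],"twist":[0,0,15.24]},{"claw":1,"offset":[0.454,-0.683,-0.06],"twist":[0,0,15.24]},{"claw":1,"offset":[0.454,-0.683,-0.06],"twist":[0,0,15.24]},{"claw":1,"offset":[0.454,-0.683,-0.06],"twist":[0,0,15.24]}]}}

```text
clock: 2.1
tcp_pos: [0.434, 0.138, 0.291]
tcp_rot: [-3.133, -0.21, 0.004]
contact_force: [-0.3, -0.9, 0.0]
opening: 0.0854
```

```bash
python3 - <<'E'
from h import *; from plant import robot
s=robot.get_state(); st(s)
for z in(.2,.12,.088): go(s,[.4344,.1373,z],7.5)
E
```

```text
t 2.1 tcp [0.434 0.138 0.291] yaw 7.67 tiltxy -0.14 0.07 F [-0.3 -0.9  0. ] M [ 0.03  0.01 -0.04] op 0.0854 j [-0.14  0.18 -0.3   2.12  0.07  0.85 -1.92]
to [0.4344 0.1373 0.2   ] 7.5 offset [0.0005, 0.0009, 0.091] twist [-0.09, 0.13, 0.17]
to [0.4344 0.1373 0.12  ] 7.5 offset [0.0007, 0.001, 0.171] twist [-0.09, 0.13, 0.17]
to [0.4344 0.1373 0.088 ] 7.5 offset [0.0007, 0.0011, 0.203] twist [-0.09, 0.13, 0.17]
```

>>> {"api": "move_arm", "payload": {"motion": [{"claw":1,"offset":[0.0006,0.001,0.05],"twist":[0,0.1,0.17]},{"claw":1,"offset":[0.0006,0.001,0.09],"twist":[0,0.1,0.17]},{"claw":1,"offset":[0.0006,0.001,0.13],"twist":[0,0.1,0.17]},{"claw":1,"offset":[0.0006,0.001,0.165],"twist":[0,0.1,0.17]},{"claw":1,"offset":[0.0006,0.001,0.185],"twist":[0,0.1,0.17]},{"claw":1,"offset":[0.0006,0.001,0.196],"twist":[0,0.1,0.17]},{"claw":1,"offset":[0.0006,0.001,0.2],"twist":[0,0.1,0.17]},{"claw":1,"offset":[0.0006,0.001,0.2],"twist":[0,0.1,0.17]}]}}

```text
clock: 2.9
tcp_pos: [0.4348, 0.1367, 0.0913]
tcp_rot: [-3.134, -0.203, -0.0]
contact_force: [0.2, -0.2, -0.3]
opening: 0.0858
```

```bash
python3 - <<'E'
from h import *; from plant import robot
s=robot.get_state(); st(s)
for n in("top","scene"):
    d=robot.get_image(n); i=d["image"][:,:,::-1]
    c=i[215:335,250:410] if n=="top" else i[130:230,220:350]
    cv2.imwrite(f"pics/e_{n}.png",cv2.resize(c,None,fx=5,fy=5,interpolation=2))
E
```

```text
t 2.9 tcp [0.4348 0.1367 0.0913] yaw 7.43 tiltxy -0.00 0.07 F [ 0.2 -0.2 -0.3] M [ 0.01 -0.01  0.07] op 0.0858 j [-0.26  0.51 -0.19  2.3   0.26  0.35 -2.11]
```

View pics/e_top.png

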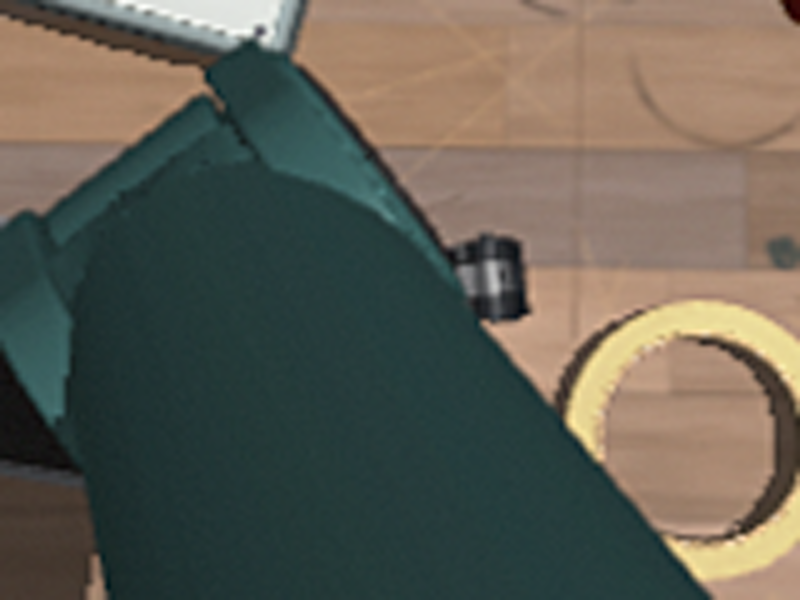

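View pics/e_scene.png

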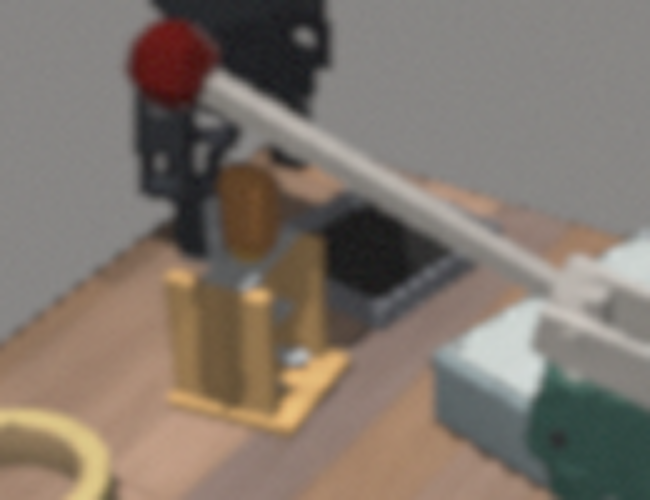

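>>> {"api": "move_arm", "payload": {"motion": [{"claw":0.5,"offset":[0,0,0.001],"twist":[0,0,0]},{"claw":0.3,"offset":[0,0,0.001],"twist":[0,0,0]},{"claw":0.2,"offset":[0,0,0.001],"twist":[0,0,0]},{"claw":0.1,"offset":[0,0,0.001],"twist":[0,0,0]},{"claw":0,"offset":[0,0,0.001],"twist":[0,0,0]},{"claw":0,"offset":[0,0,0.001],"twist":[0,0,0]},{"claw":0,"offset":[0,0,0.001],"twist":[0,0,0]},{"claw":0,"offset":[0,0,0.001],"twist":[0,0,0]}], "squeeze": 70}}

```text
clock: 3.8
tcp_pos: [0.4353, 0.1374, 0.0912]
tcp_rot: [-3.133, -0.204, -0.003]
contact_force: [-0.5, 0.0, 6.0]
opening: 0.0193
```

```bash
python3 - <<'E'
from h import *; from plant import robot
s=robot.get_state(); st(s)
go(s,s["tcp_pos"]+[0,0,.1],7.5)
E
```

```text
t 3.8 tcp [0.4353 0.1374 0.0912] yaw 7.47 tiltxy 0.10 0.12 F [-0.5  0.   6. ] M [-0.11  0.13 -0.02] op 0.0193 j [-0.26  0.51 -0.19  2.3   0.26  0.35 -2.11]
to [0.4353 0.1374 0.1912] 7.5 offset [0.0002, -0.0002, -0.1] twist [-0.1, -0.11, -0.03]
```

>>> {"api": "move_arm", "payload": {"motion": [{"claw":0,"offset":[0,0,-0.005],"twist":[0,0,0]},{"claw":0,"offset":[0,0,-0.02],"twist":[0,0,0]},{"claw":0,"offset":[0,0,-0.045],"twist":[0,0,0]},{"claw":0,"offset":[0,0,-0.075],"twist":[0,0,0]},{"claw":0,"offset":[0,0,-0.11],"twist":[0,0,0]},{"claw":0,"offset":[0,0,-0.13],"twist":[0,0,0]},{"claw":0,"offset":[0,0,-0.13],"twist":[0,0,0]},{"claw":0,"offset":[0,0,-0.13],"twist":[0,0,0]}]}}

```text
clock: 4.6
tcp_pos: [0.4346, 0.1367, 0.2209]
tcp_rot: [-3.133, -0.204, -0.002]
contact_force: [0.6, 0.3, -2.5]
opening: 0.0191
```

```bash
python3 - <<'E'
from h import *; from plant import robot
s=robot.get_state(); st(s)
for n in("top","scene"):
    d=robot.get_image(n); i=d["image"][:,:,::-1]; np.savez(f"{n}1.npz",**d)
    c=i[175:335,210:410] if n=="top" else i[80:230,220:400]
    cv2.imwrite(f"pics/f_{n}.png",cv2.resize(c,None,fx=4,fy=4,interpolation=2))
E
```

```text
t 4.6 tcp [0.4346 0.1367 0.2209] yaw 7.45 tiltxy 0.08 0.10 F [ 0.6  0.3 -2.5] M [-0.03 -0.01 -0.06] op 0.0191 j [-0.15  0.28 -0.3   2.2   0.13  0.68 -1.99]
```

View pics/f_top.png

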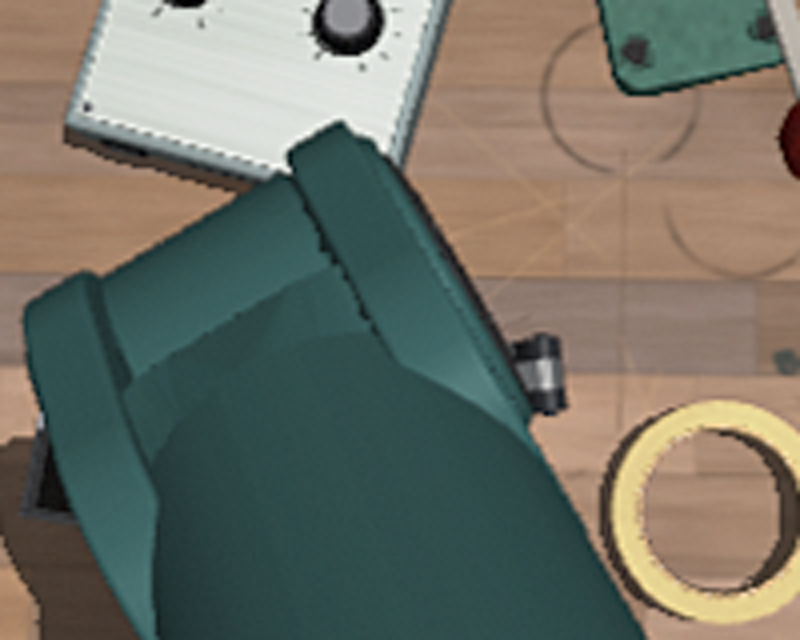

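View pics/f_scene.png

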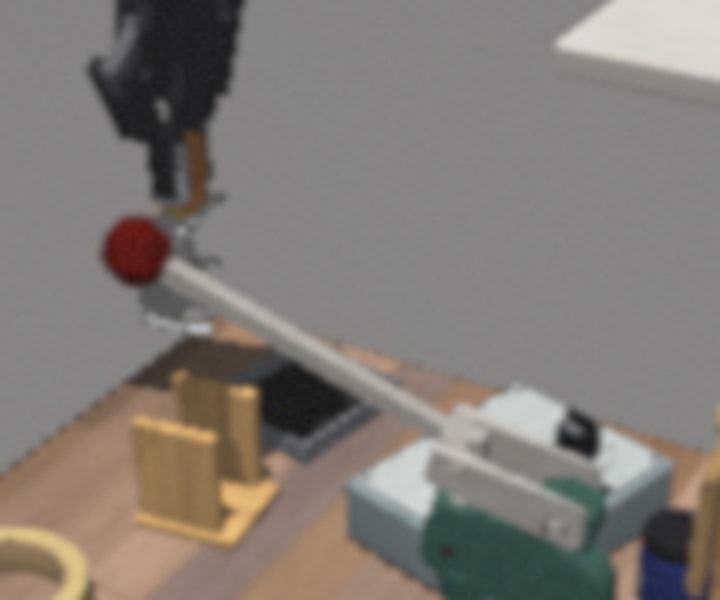

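```bash
python3 - <<'E'
from h import *
im,K,T=load("scene1.npz"); m=1e-3
f=10;x0,y0=240,105
outs=[]
for h in(72,78,84,90):
    ov=cv2.resize(im[y0:y0+65,x0:x0+45,::-1],None,fx=f*.8,fy=f*.8,interpolation=2)
    p=[.4343,.137,np.radians(7.5),.2357]
    def poly(L,c):
        u=proj(W(p,np.array(L)*m),K,T); cv2.polylines(ov,[np.int32((u+.42-[x0,y0])*f*.8)],True,c,1)
    def rect(x0,x1,y0,y1,z,c): poly([[x0,y0,z],[x1,y0,z],[x1,y1,z],[x0,y1,z]],c)
    rect(-13,13,-28,28,-28,(0,0,255)); rect(-13,13,-28,28,-25,(0,0,255)); rect(-23,18,-18,18,-h,(0,255,0)); rect(-23,18,-18,18,-h+28.6,(255,0,0))
    cv2.putText(ov,str(h),(5,20),0,.6,(0,0,0)); outs.append(ov[:,:200] if 0 else ov)
a=np.hstack(outs[:2]);b=np.hstack(outs[2:]); cv2.imwrite("pics/g1.png",a);cv2.imwrite("pics/g2.png",b)
E
```

```text
(no output)
```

View pics/g1.png

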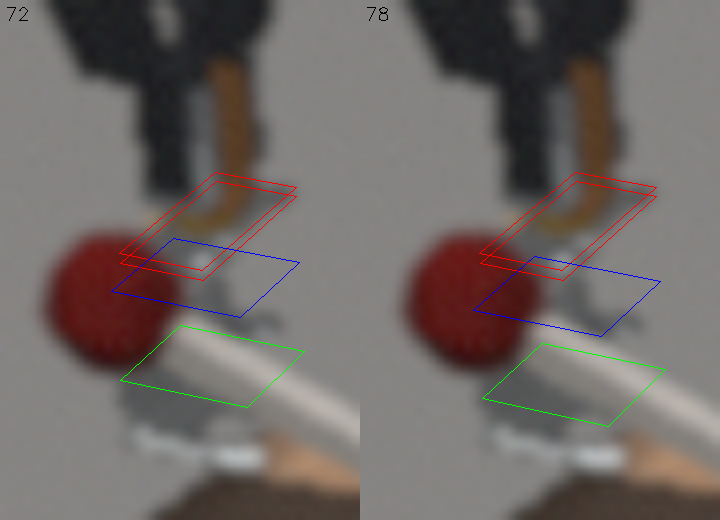

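View pics/g2.png

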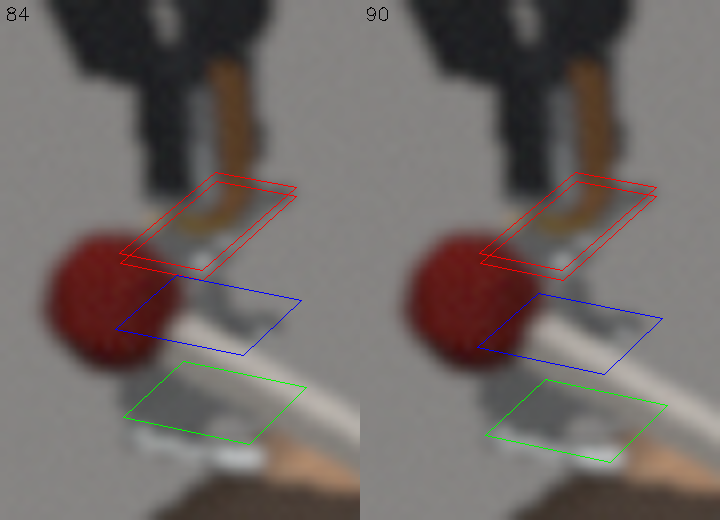

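```bash
python3 - <<'E'
from h import *; from plant import robot
s=robot.get_state(); st(s)
for z in(.22,.15): go(s,[.5689,.1825,z],-14.85)
im,K,T=load("top0.npz")
print([ray(u,K,T,.01).round(3).tolist() for u in((349,128),(364,197),(409,192))])
E
```

```text
t 4.7 tcp [0.4338 0.1365 0.2199] yaw 7.47 tiltxy -0.08 0.05 F [-0.4  0.4 -2.3] M [-0.07 -0.02  0.02] op 0.0191 j [-0.15  0.28 -0.3   2.2   0.13  0.68 -1.99]
to [0.5689 0.1825 0.22  ] -14.85 offset [0.1399, -0.028, -0.0003] twist [-0.05, 0.08, 22.32]
to [0.5689 0.1825 0.15  ] -14.85 offset [0.14, -0.0279, 0.0697] twist [-0.05, 0.08, 22.32]
[[0.732, 0.073, 0.01], [0.592, 0.043, 0.01], [0.603, -0.045, 0.01]]
```

>>> {"api": "move_arm", "payload": {"motion": [{"claw":0,"offset":[0.02,-0.004,0],"twist":[0,0,4]},{"claw":0,"offset":[0.05,-0.01,0],"twist":[0,0,8]},{"claw":0,"offset":[0.08,-0.016,0],"twist":[0,0,13]},{"claw":0,"offset":[0.11,-0.022,0],"twist":[0,0,18]},{"claw":0,"offset":[0.13,-0.026,0],"twist":[0,0,21]},{"claw":0,"offset":[0.14,-0.028,0],"twist":[0,0,22.3]},{"claw":0,"offset":[0.14,-0.028,0.01],"twist":[0,0,22.3]},{"claw":0,"offset":[0.14,-0.028,0.03],"twist":[0,0,22.3]},{"claw":0,"offset":[0.14,-0.028,0.05],"twist":[0,0,22.3]},{"claw":0,"offset":[0.14,-0.028,0.065],"twist":[0,0,22.3]},{"claw":0,"offset":[0.14,-0.028,0.07],"twist":[0,0,22.3]},{"claw":0,"offset":[0.14,-0.028,0.07],"twist":[0,0,22.3]}]}}

```text
clock: 5.9
tcp_pos: [0.5676, 0.182, 0.1486]
tcp_rot: [3.115, -0.405, -0.006]
contact_force: [0.5, 0.7, -2.0]
opening: 0.019
```

```bash
python3 - <<'E'
from h import *; from plant import robot
s=robot.get_state(); st(s); go(s,[.5689,.1825,.14],-14.85)
for n in("top","scene"):
    d=robot.get_image(n); i=d["image"][:,:,::-1]; np.savez(f"{n}2.npz",**d)
    c=i[115:265,210:410] if n=="top" else i[80:230,270:450]
    cv2.imwrite(f"pics/k_{n}.png",cv2.resize(c,None,fx=4,fy=4,interpolation=2))
E
```

```text
t 5.9 tcp [0.5676 0.182  0.1486] yaw -14.81 tiltxy -0.23 -0.00 F [ 0.5  0.7 -2. ] M [-0.01 -0.03  0.01] op 0.019 j [-0.27  0.54 -0.17  1.96  0.14  0.65 -2.35]
to [0.5689 0.1825 0.14  ] -14.85 offset [0.0011, -0.0008, 0.0086] twist [0.06, 0.22, 0.04]
```

View pics/k_top.png

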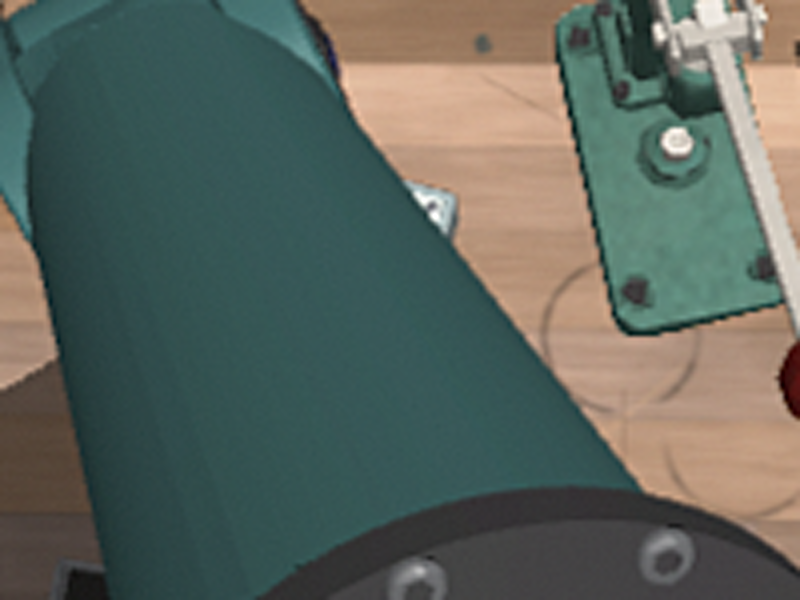

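View pics/k_scene.png

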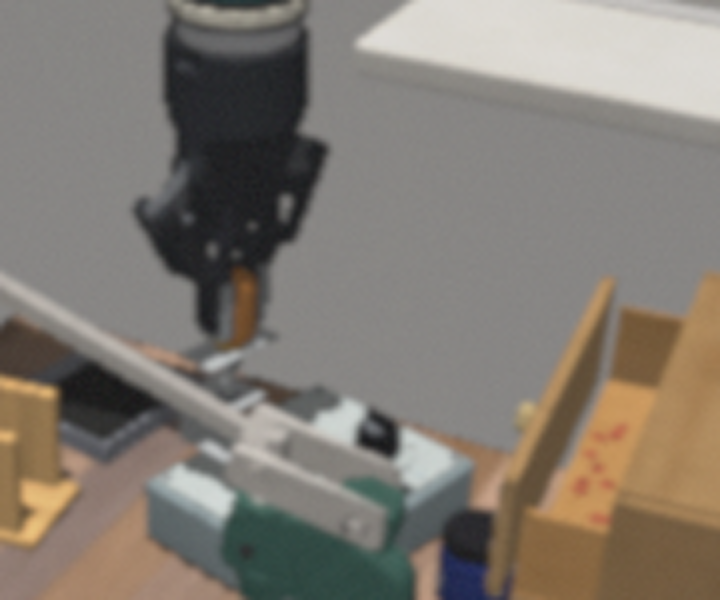

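```bash
python3 - <<'E'
from h import *; from plant import robot
P=[];F=[];J=[];RV=[]
for k in range(8):
    robot.get_image("top"); s=robot.get_state(); P.append(s["tcp_pos"]);F.append(s["contact_force"]);J.append(s["joint_pos"]);RV.append(s["tcp_rot"])
P=np.array(P);F=np.array(F);J=np.array(J)
print(P.mean(0).round(5),P.std(0).round(5),F.mean(0).round(2),F.std(0).round(2),J.std(0).round(5),np.std(RV,0)); print(P[:,2].round(4),F[:,2].round(1))
E
```

```text
[0.56938 0.18271 0.15049] [1.6e-04 7.0e-05 2.1e-04] [ 0.34  0.17 -1.33] [0.72 0.24 0.53] [4.0e-05 2.4e-04 5.0e-05 2.3e-04 2.0e-05 3.0e-05 4.0e-05] [2.12140082e-04 7.78943249e-05 5.85031865e-04]
[0.1506 0.1507 0.1507 0.1506 0.1505 0.1504 0.1503 0.1501] [-2.  -1.8 -1.1 -0.2 -1.4 -1.8 -1.1 -1.3]
```

>>> {"api": "move_arm", "payload": {"motion": [{"claw":0,"offset":[0,0,0.008],"twist":[0,0,0]},{"claw":0,"offset":[0,0,0.014],"twist":[0,0,0]},{"claw":0,"offset":[0,0,0.018],"twist":[0,0,0]},{"claw":0,"offset":[0,0,0.02],"twist":[0,0,0]},{"claw":0,"offset":[0,0,0.02],"twist":[0,0,0]},{"claw":0,"offset":[0,0,0.02],"twist":[0,0,0]},{"claw":0,"offset":[0,0,0.02],"twist":[0,0,0]},{"claw":0,"offset":[0,0,0.02],"twist":[0,0,0]}]}}

```text
clock: 7.2
tcp_pos: [0.5693, 0.1827, 0.1304]
tcp_rot: [-3.114, 0.405, 0.001]
contact_force: [-0.1, 0.5, -0.8]
opening: 0.0195
```

```bash
cat > look.py <<'E'
from h import *; from plant import robot
import sys
n=int(sys.argv[1]) if len(sys.argv)>1 else 3
P=[];F=[];M=[]
for k in range(n):
    d=robot.get_image("scene"); s=robot.get_state(); P.append(s["tcp_pos"]);F.append(s["contact_force"]);M.append(s["moment"])
st(s);print("mean",np.mean(P,0).round(5),"F",np.mean(F,0).round(2),"M",np.mean(M,0).round(3),"z",np.array(P)[:,2].round(4))
E
python3 look.py 3
python3 - <<'E'
from h import *; from plant import robot
d=robot.get_image("scene");i=d["image"][:,:,::-1]; np.savez("scene3.npz",**d)
cv2.imwrite("pics/l.png",cv2.resize(i[135:215,290:390],None,fx=7,fy=7,interpolation=2))
E
```

```text
t 7.35 tcp [0.5692 0.1826 0.1303] yaw -14.84 tiltxy -0.02 0.07 F [ 0.5  0.3 -1.5] M [-0.03 -0.01  0.05] op 0.019 j [-0.27  0.57 -0.16  1.97  0.15  0.61 -2.36]
mean [0.56921 0.18265 0.13032] F [-0.04 -0.05 -1.01] M [-0.003 -0.003 -0.01 ] z [0.1304 0.1303 0.1303]
```

View pics/l.png

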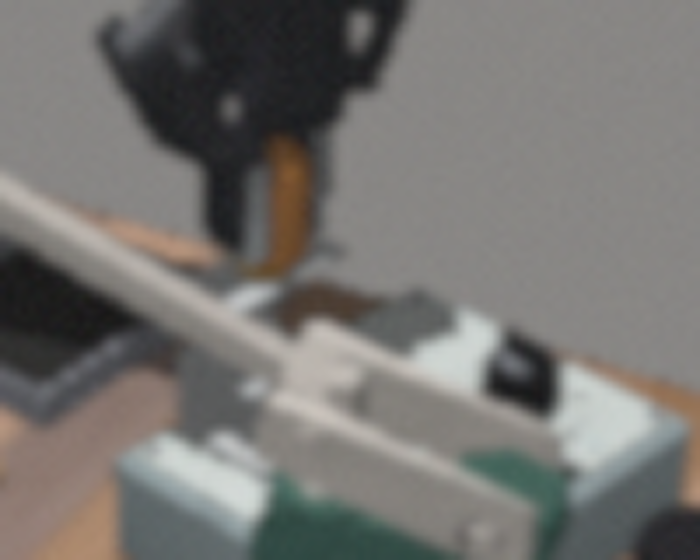

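>>> {"api": "move_arm", "payload": {"motion": [{"claw":0,"offset":[0,0,0.001],"twist":[0,0,0]},{"claw":0,"offset":[0,0,0.002],"twist":[0,0,0]},{"claw":0,"offset":[0,0,0.002],"twist":[0,0,0]},{"claw":0,"offset":[0,0,0.002],"twist":[0,0,0]}]}}

```text
clock: 7.8
tcp_pos: [0.5691, 0.1826, 0.1282]
tcp_rot: [-3.114, 0.405, 0.001]
contact_force: [-0.1, -0.0, -0.7]
opening: 0.0191
```

```bash
python3 look.py 3
```

```text
t 7.95 tcp [0.5691 0.1826 0.1282] yaw -14.84 tiltxy -0.03 0.07 F [ 0.1  0.2 -2.4] M [ 0.01 -0.03  0.07] op 0.0193 j [-0.27  0.57 -0.16  1.97  0.15  0.61 -2.36]
mean [0.56914 0.18261 0.12822] F [-0.14  0.29 -1.46] M [0.018 0.001 0.03 ] z [0.1282 0.1282 0.1282]
```

>>> {"api": "move_arm", "payload": {"motion": [{"claw":0,"offset":[0,0,0.001],"twist":[0,0,0]},{"claw":0,"offset":[0,0,0.001],"twist":[0,0,0]},{"claw":0,"offset":[0,0,0.001],"twist":[0,0,0]}]}}

```text
clock: 8.25
tcp_pos: [0.5692, 0.1826, 0.1272]
tcp_rot: [-3.114, 0.405, 0.001]
contact_force: [0.2, -0.1, -1.6]
opening: 0.0192
```

```bash
python3 look.py 3
```

```text
t 8.4 tcp [0.5692 0.1826 0.1273] yaw -14.83 tiltxy -0.02 0.07 F [-0.9  0.1 -2. ] M [ 0.   -0.03  0.02] op 0.019 j [-0.27  0.57 -0.16  1.97  0.15  0.61 -2.36]
mean [0.56916 0.18265 0.12724] F [-0.62  0.02 -1.63] M [-0.018 -0.007  0.014] z [0.1272 0.1272 0.1273]
```

>>> {"api": "move_arm", "payload": {"motion": [{"claw":0,"offset":[0,0,0.0006],"twist":[0,0,0]},{"claw":0,"offset":[0,0,0.0006],"twist":[0,0,0]},{"claw":0,"offset":[0,0,0.0006],"twist":[0,0,0]}]}}

```text
clock: 8.7
tcp_pos: [0.5693, 0.1827, 0.1269]
tcp_rot: [-3.114, 0.405, 0.0]
contact_force: [-0.3, -1.3, 0.6]
opening: 0.0195
```

```bash
python3 look.py 2
```

```text
t 8.8 tcp [0.5692 0.1827 0.1268] yaw -14.84 tiltxy -0.02 0.07 F [0.  0.2 0.7] M [-0.05  0.13  0.03] op 0.0193 j [-0.27  0.57 -0.16  1.97  0.15  0.61 -2.36]
mean [0.56926 0.1827  0.12684] F [0.1  0.48 0.63] M [-0.023  0.086  0.027] z [0.1269 0.1268]
```

>>> {"api": "move_arm", "payload": {"motion": [{"claw":0,"offset":[0,0,0.0003],"twist":[0,0,0]},{"claw":0,"offset":[0,0,0.0003],"twist":[0,0,0]},{"claw":0,"offset":[0,0,0.0003],"twist":[0,0,0]}]}}

```text
clock: 9.1
tcp_pos: [0.5693, 0.1827, 0.1267]
tcp_rot: [-3.114, 0.405, 0.0]
contact_force: [-0.2, 0.4, 2.5]
opening: 0.0191
```

```bash
python3 look.py 2
```

```text
t 9.2 tcp [0.5693 0.1827 0.1267] yaw -14.83 tiltxy -0.00 0.08 F [-0.9 -0.6  3.5] M [-0.13  0.25  0.  ] op 0.0192 j [-0.27  0.57 -0.16  1.97  0.15  0.61 -2.36]
mean [0.56929 0.18272 0.12673] F [-0.91 -0.64  3.07] M [-0.107  0.232 -0.006] z [0.1267 0.1267]
```

>>> {"api": "move_arm", "payload": {"motion": [{"claw":0,"offset":[0,0,-0.0007],"twist":[0,0,0]},{"claw":0,"offset":[0,0,-0.0007],"twist":[0,0,0]},{"claw":0,"offset":[0.003,0,-0.0007],"twist":[0,0,0]},{"claw":0,"offset":[0.006,0,-0.0007],"twist":[0,0,0]},{"claw":0,"offset":[0.008,0,-0.0007],"twist":[0,0,0]},{"claw":0,"offset":[0.008,0,-0.0007],"twist":[0,0,0]},{"claw":0,"offset":[0.008,0,-0.0007],"twist":[0,0,0]}]}}

```text
clock: 9.9
tcp_pos: [0.5771, 0.1806, 0.1273]
tcp_rot: [-3.114, 0.406, 0.001]
contact_force: [-0.0, -0.3, -1.1]
opening: 0.0195
```

```bash
python3 look.py 3
```

```text
t 10.05 tcp [0.5769 0.1807 0.1274] yaw -14.83 tiltxy -0.01 0.07 F [-0.8 -0.1 -2.3] M [-0.05 -0.01  0.02] op 0.0195 j [-0.26  0.58 -0.16  1.96  0.15  0.62 -2.35]
mean [0.57691 0.18068 0.12736] F [-0.58 -0.22 -1.77] M [-0.012 -0.011 -0.   ] z [0.1273 0.1274 0.1274]
```

>>> {"api": "move_arm", "payload": {"motion": [{"claw":0,"offset":[0.002,0,0],"twist":[0,0,0]},{"claw":0,"offset":[0.004,0,0],"twist":[0,0,0]},{"claw":0,"offset":[0.006,0,0],"twist":[0,0,0]},{"claw":0,"offset":[0.008,0,0],"twist":[0,0,0]},{"claw":0,"offset":[0.009,0,0],"twist":[0,0,0]},{"claw":0,"offset":[0.009,0,0],"twist":[0,0,0]}]}}

```text
clock: 10.65
tcp_pos: [0.5858, 0.1783, 0.1274]
tcp_rot: [-3.114, 0.406, 0.0]
contact_force: [0.3, 0.0, -2.0]
opening: 0.0191
```

```bash
python3 look.py 3
```

```text
t 10.8 tcp [0.5855 0.1784 0.1274] yaw -14.82 tiltxy -0.02 0.07 F [ 0.5  0.7 -1.7] M [-0.01 -0.01 -0.03] op 0.0192 j [-0.26  0.59 -0.16  1.94  0.15  0.63 -2.34]
mean [0.58553 0.1784  0.12735] F [ 0.36  0.45 -1.17] M [-0.013 -0.017 -0.027] z [0.1273 0.1273 0.1274]
```

>>> {"api": "move_arm", "payload": {"motion": [{"claw":0,"offset":[0.0015,0,0],"twist":[0,0,0]},{"claw":0,"offset":[0.003,0,0],"twist":[0,0,0]},{"claw":0,"offset":[0.0045,0,0],"twist":[0,0,0]},{"claw":0,"offset":[0.006,0,0],"twist":[0,0,0]},{"claw":0,"offset":[0.0075,0,0],"twist":[0,0,0]},{"claw":0,"offset":[0.009,0,0],"twist":[0,0,0]},{"claw":0,"offset":[0.01,0,0],"twist":[0,0,0]},{"claw":0,"offset":[0.01,0,0],"twist":[0,0,0]}]}}

```text
clock: 11.6
tcp_pos: [0.5953, 0.1758, 0.1273]
tcp_rot: [-3.114, 0.405, 0.001]
contact_force: [0.4, 0.4, -0.7]
opening: 0.019
```

```bash
python3 look.py 3
```

```text
t 11.75 tcp [0.595  0.1759 0.1273] yaw -14.82 tiltxy -0.03 0.07 F [-0.2 -0.4 -2.1] M [ 0.03 -0.03 -0.  ] op 0.019 j [-0.25  0.59 -0.16  1.92  0.15  0.64 -2.33]
mean [0.59508 0.17586 0.12731] F [ 0.24 -0.05 -1.88] M [ 0.006  0.002 -0.01 ] z [0.1273 0.1273 0.1273]
```

>>> {"api": "move_arm", "payload": {"motion": [{"claw":0,"offset":[0.0015,0,0],"twist":[0,0,0]},{"claw":0,"offset":[0.003,0,0],"twist":[0,0,0]},{"claw":0,"offset":[0.0045,0,0],"twist":[0,0,0]},{"claw":0,"offset":[0.006,0,0],"twist":[0,0,0]},{"claw":0,"offset":[0.0075,0,0],"twist":[0,0,0]},{"claw":0,"offset":[0.009,0,0],"twist":[0,0,0]},{"claw":0,"offset":[0.0105,0,0],"twist":[0,0,0]},{"claw":0,"offset":[0.012,0,0],"twist":[0,0,0]},{"claw":0,"offset":[0.013,0,0],"twist":[0,0,0]},{"claw":0,"offset":[0.013,0,0],"twist":[0,0,0]}]}}

```text
clock: 12.75
tcp_pos: [0.6078, 0.1725, 0.1273]
tcp_rot: [-3.114, 0.405, 0.001]
contact_force: [0.1, -0.6, -1.2]
opening: 0.0194
```

```bash
python3 look.py 3
```

```text
t 12.9 tcp [0.6075 0.1726 0.1273] yaw -14.82 tiltxy -0.05 0.07 F [ 0.1 -0.3 -1.1] M [-0.04  0.04  0.04] op 0.0194 j [-0.24  0.61 -0.16  1.9   0.15  0.65 -2.32]
mean [0.60754 0.17255 0.12727] F [ 0.24 -0.01 -1.17] M [-0.009  0.033  0.008] z [0.1273 0.1273 0.1273]
```

>>> {"api": "move_arm", "payload": {"motion": [{"claw":0,"offset":[0.001,0,0],"twist":[0,0,0]},{"claw":0,"offset":[0.002,0,0],"twist":[0,0,0]},{"claw":0,"offset":[0.003,0,0],"twist":[0,0,0]},{"claw":0,"offset":[0.004,0,0],"twist":[0,0,0]},{"claw":0,"offset":[0.005,0,0],"twist":[0,0,0]},{"claw":0,"offset":[0.005,0,0],"twist":[0,0,0]}]}}

```text
clock: 13.5
tcp_pos: [0.6126, 0.1712, 0.1273]
tcp_rot: [-3.114, 0.405, 0.001]
contact_force: [-0.2, -0.4, -1.1]
opening: 0.0193
```

```bash
python3 look.py 3
```

```text
t 13.65 tcp [0.6123 0.1713 0.1273] yaw -14.82 tiltxy -0.05 0.07 F [-0.5 -0.4 -2. ] M [-0.01 -0.01 -0.04] op 0.0191 j [-0.23  0.61 -0.16  1.89  0.15  0.66 -2.31]
mean [0.61235 0.17131 0.12726] F [-0.36 -0.33 -1.4 ] M [-0.014 -0.026 -0.001] z [0.1273 0.1273 0.1273]
```

Remaining travel to home is about 2–3 mm, so I go on in small steps.

>>> {"api": "move_arm", "payload": {"motion": [{"claw":0,"offset":[0.0006,0,0],"twist":[0,0,0]},{"claw":0,"offset":[0.0012,0,0],"twist":[0,0,0]},{"claw":0,"offset":[0.0015,0,0],"twist":[0,0,0]},{"claw":0,"offset":[0.0015,0,0],"twist":[0,0,0]}]}}

```text
clock: 14.05
tcp_pos: [0.6138, 0.1709, 0.1273]
tcp_rot: [-3.114, 0.405, 0.001]
contact_force: [-0.1, 0.5, -2.4]
opening: 0.0188
```

```bash
python3 look.py 2
```

```text
t 14.15 tcp [0.6137 0.171  0.1272] yaw -14.81 tiltxy -0.05 0.07 F [ 0.7  0.  -2. ] M [ 0.04 -0.05 -0.1 ] op 0.0191 j [-0.23  0.61 -0.16  1.88  0.15  0.66 -2.31]
mean [0.61375 0.17095 0.12725] F [ 0.32 -0.32 -1.59] M [ 0.018 -0.017 -0.037] z [0.1273 0.1272]
```

>>> {"api": "move_arm", "payload": {"motion": [{"claw":0,"offset":[0.0004,0,0],"twist":[0,0,0]},{"claw":0,"offset":[0.0007,0,0],"twist":[0,0,0]},{"claw":0,"offset":[0.0007,0,0],"twist":[0,0,0]}]}}

```text
clock: 14.45
tcp_pos: [0.6145, 0.1707, 0.1273]
tcp_rot: [-3.114, 0.405, 0.001]
contact_force: [0.6, -0.4, -1.3]
opening: 0.0192
```

```bash
python3 look.py 3
```

```text
t 14.6 tcp [0.6144 0.1708 0.1272] yaw -14.82 tiltxy -0.05 0.07 F [-1.  -0.4 -1.3] M [ 0.05 -0.01 -0.01] op 0.0192 j [-0.23  0.61 -0.16  1.88  0.15  0.66 -2.31]
mean [0.6144  0.17074 0.12724] F [-0.27 -0.13 -1.17] M [ 0.024 -0.016  0.017] z [0.1272 0.1272 0.1272]
```

>>> {"api": "move_arm", "payload": {"motion": [{"claw":0,"offset":[0.0004,0,0],"twist":[0,0,0]},{"claw":0,"offset":[0.0007,0,0],"twist":[0,0,0]},{"claw":0,"offset":[0.0007,0,0],"twist":[0,0,0]}]}}

```text
clock: 14.9
tcp_pos: [0.6152, 0.1705, 0.1272]
tcp_rot: [-3.114, 0.405, 0.001]
contact_force: [0.4, 0.6, -1.1]
opening: 0.0192
```

```bash
python3 look.py 3
```

```text
t 15.05 tcp [0.615  0.1706 0.1272] yaw -14.82 tiltxy -0.05 0.07 F [ 0.1 -0.1 -1.6] M [0.03 0.02 0.  ] op 0.0192 j [-0.23  0.61 -0.16  1.88  0.15  0.66 -2.31]
mean [0.61508 0.17056 0.12724] F [ 0.32 -0.15 -1.32] M [ 0.032  0.01  -0.018] z [0.1272 0.1272 0.1272]
```

>>> {"api": "move_arm", "payload": {"motion": [{"claw":0,"offset":[0.0004,0,0],"twist":[0,0,0]},{"claw":0,"offset":[0.0008,0,0],"twist":[0,0,0]},{"claw":0,"offset":[0.0008,0,0],"twist":[0,0,0]}]}}

```text
clock: 15.35
tcp_pos: [0.616, 0.1703, 0.1272]
tcp_rot: [-3.114, 0.405, 0.001]
contact_force: [0.1, 0.1, -1.0]
opening: 0.0196
```

```bash
python3 look.py 3
```

```text
t 15.5 tcp [0.6159 0.1704 0.1272] yaw -14.82 tiltxy -0.05 0.07 F [-0.2  0.2 -1.5] M [0.01 0.06 0.07] op 0.0192 j [-0.23  0.61 -0.16  1.88  0.15  0.66 -2.31]
mean [0.61587 0.17037 0.12724] F [-0.44 -0.49 -2.15] M [-0.011  0.029  0.044] z [0.1272 0.1272 0.1272]
```

>>> {"api": "move_arm", "payload": {"motion": [{"claw":0,"offset":[0.0004,0,0],"twist":[0,0,0]},{"claw":0,"offset":[0.0008,0,0],"twist":[0,0,0]},{"claw":0,"offset":[0.0008,0,0],"twist":[0,0,0]}]}}

```text
clock: 15.8
tcp_pos: [0.6167, 0.1702, 0.1272]
tcp_rot: [-3.114, 0.405, 0.002]
contact_force: [0.2, -0.0, -1.4]
opening: 0.0194
```

```bash
python3 look.py 3
```

```text
t 15.95 tcp [0.6166 0.1702 0.1272] yaw -14.82 tiltxy -0.05 0.07 F [ 0.   0.1 -2.2] M [-0.01  0.02  0.  ] op 0.0194 j [-0.23  0.61 -0.16  1.88  0.15  0.66 -2.31]
mean [0.61663 0.17017 0.12722] F [ 0.17  0.32 -1.51] M [-0.007  0.002  0.01 ] z [0.1273 0.1272 0.1272]
```

>>> {"api": "move_arm", "payload": {"motion": [{"claw":0,"offset":[0.0004,0,0],"twist":[0,0,0]},{"claw":0,"offset":[0.0008,0,0],"twist":[0,0,0]},{"claw":0,"offset":[0.0008,0,0],"twist":[0,0,0]}]}}

```text
clock: 16.25
tcp_pos: [0.6172, 0.17, 0.1272]
tcp_rot: [-3.114, 0.405, 0.002]
contact_force: [0.4, 0.4, -0.7]
opening: 0.0191
```

```bash
python3 look.py 3
```

```text
t 16.4 tcp [0.6173 0.17   0.1272] yaw -14.82 tiltxy -0.06 0.07 F [-0.4  0.3 -1.5] M [ 0.04  0.11 -0.01] op 0.0195 j [-0.23  0.61 -0.16  1.88  0.15  0.66 -2.31]
mean [0.61724 0.16999 0.12719] F [-0.76  0.57 -1.19] M [ 0.031  0.086 -0.014] z [0.1272 0.1272 0.1272]
```

>>> {"api": "move_arm", "payload": {"motion": [{"claw":0,"offset":[0.0005,0,0],"twist":[0,0,0]},{"claw":0,"offset":[0.0005,0,0],"twist":[0,0,0]},{"claw":0,"offset":[0.0005,0,0],"twist":[0,0,0]}]}}

```text
clock: 16.7
tcp_pos: [0.6175, 0.1699, 0.1271]
tcp_rot: [-3.114, 0.405, 0.003]
contact_force: [-1.1, 1.0, -1.0]
opening: 0.0193
```

```bash
python3 look.py 3
```

```text
t 16.85 tcp [0.6175 0.1699 0.1271] yaw -14.81 tiltxy -0.10 0.07 F [-1.5 -0.  -0.9] M [0.08 0.3  0.09] op 0.019 j [-0.23  0.61 -0.16  1.87  0.15  0.66 -2.31]
mean [0.61747 0.16993 0.12714] F [-1.66  0.09 -0.86] M [0.081 0.301 0.057] z [0.1272 0.1271 0.1271]
```

>>> {"api": "move_arm", "payload": {"motion": [{"claw":0,"offset":[-0.0006,0,0],"twist":[0,0,0]},{"claw":0,"offset":[-0.0006,0,-0.0004],"twist":[0,0,0]},{"claw":0,"offset":[-0.0006,0,-0.0008],"twist":[0,0,0]},{"claw":0,"offset":[-0.0006,0,-0.0012],"twist":[0,0,0]},{"claw":0,"offset":[-0.0006,0,-0.0015],"twist":[0,0,0]},{"claw":0,"offset":[-0.0006,0,-0.0018],"twist":[0,0,0]},{"claw":0,"offset":[-0.0006,0,-0.0018],"twist":[0,0,0]}]}}

```text
clock: 17.55
tcp_pos: [0.617, 0.17, 0.1289]
tcp_rot: [-3.114, 0.405, 0.003]
contact_force: [0.1, 0.6, -2.3]
opening: 0.0193
```

```bash
python3 look.py 2
```

```text
t 17.65 tcp [0.617  0.17   0.1289] yaw -14.81 tiltxy -0.09 0.07 F [-0.1 -0.  -1.8] M [-0.03 -0.07 -0.02] op 0.019 j [-0.23  0.61 -0.16  1.87  0.15  0.67 -2.31]
mean [0.61701 0.17004 0.12893] F [-0.08 -0.3  -2.23] M [-0.015 -0.063 -0.004] z [0.1289 0.1289]
```

>>> {"api": "move_arm", "payload": {"motion": [{"claw":0,"offset":[0,0,-0.0003],"twist":[0,0,0]},{"claw":0,"offset":[0,0,-0.0005],"twist":[0,0,0]},{"claw":0,"offset":[0,0,-0.0005],"twist":[0,0,0]}]}}

```text
clock: 17.95
tcp_pos: [0.6169, 0.17, 0.1293]
tcp_rot: [-3.114, 0.405, 0.003]
contact_force: [-0.3, 0.9, -2.8]
opening: 0.0196
```

```bash
python3 look.py 2
```

```text
t 18.05 tcp [0.6169 0.17   0.1293] yaw -14.81 tiltxy -0.10 0.07 F [ 1.1  0.1 -3.6] M [-0.   -0.01  0.  ] op 0.0193 j [-0.23  0.61 -0.16  1.87  0.15  0.67 -2.3 ]
mean [0.61687 0.17001 0.12934] F [ 0.82  0.28 -3.35] M [-0.01  -0.006 -0.011] z [0.1293 0.1293]
```

>>> {"api": "move_arm", "payload": {"motion": [{"claw":0,"offset":[0,0,-0.0004],"twist":[0,0,0]},{"claw":0,"offset":[0,0,-0.0004],"twist":[0,0,0]},{"claw":0,"offset":[0,0,-0.0008],"twist":[0,0,0]},{"claw":0,"offset":[0,0,-0.0008],"twist":[0,0,0]}]}}

```text
clock: 18.45
tcp_pos: [0.6168, 0.17, 0.13]
tcp_rot: [-3.115, 0.405, 0.003]
contact_force: [-0.4, 0.4, -4.1]
opening: 0.0194
```

```bash
python3 look.py 2
```

```text
t 18.55 tcp [0.6168 0.1701 0.13  ] yaw -14.81 tiltxy -0.11 0.07 F [-0.5  0.2 -4. ] M [-0.01 -0.05  0.08] op 0.019 j [-0.23  0.61 -0.16  1.87  0.15  0.67 -2.3 ]
mean [0.61678 0.17003 0.13001] F [-0.6   0.04 -3.84] M [ 0.003 -0.057  0.037] z [0.13 0.13]
```

>>> {"api": "move_arm", "payload": {"motion": [{"claw":0,"offset":[0,0,-0.0004],"twist":[0,0,0]},{"claw":0,"offset":[0,0,-0.0004],"twist":[0,0,0]},{"claw":0,"offset":[0,0,-0.0008],"twist":[0,0,0]},{"claw":0,"offset":[0,0,-0.0008],"twist":[0,0,0]}]}}

```text
clock: 18.95
tcp_pos: [0.6167, 0.17, 0.1306]
tcp_rot: [-3.115, 0.405, 0.004]
contact_force: [0.5, 0.5, -6.0]
opening: 0.0191
```

```bash
python3 look.py 2
```

```text
t 19.05 tcp [0.6167 0.17   0.1306] yaw -14.81 tiltxy -0.12 0.06 F [ 0.5  0.4 -7. ] M [ 0.05 -0.17 -0.  ] op 0.0194 j [-0.23  0.61 -0.16  1.87  0.15  0.67 -2.3 ]
mean [0.61669 0.16997 0.1306 ] F [ 0.11  0.4  -6.55] M [ 0.075 -0.168  0.022] z [0.1306 0.1306]
```

>>> {"api": "move_arm", "payload": {"motion": [{"claw":0,"offset":[0,0,-0.0004],"twist":[0,0,0]},{"claw":0,"offset":[0,0,-0.0008],"twist":[0,0,0]},{"claw":0,"offset":[0,0,-0.0012],"twist":[0,0,0]},{"claw":0,"offset":[0,0,-0.0016],"twist":[0,0,0]},{"claw":0,"offset":[0,0,-0.002],"twist":[0,0,0]},{"claw":0,"offset":[0,0,-0.0024],"twist":[0,0,0]},{"claw":0,"offset":[0,0,-0.0024],"twist":[0,0,0]}]}}

```text
clock: 19.75
tcp_pos: [0.617, 0.17, 0.1336]
tcp_rot: [-3.114, 0.405, 0.003]
contact_force: [0.7, 0.3, -5.4]
opening: 0.0192
```

```bash
python3 look.py 2
```

```text
t 19.85 tcp [0.617  0.17   0.1336] yaw -14.81 tiltxy -0.09 0.07 F [ 0.6 -0.2 -5.4] M [ 0.04 -0.18 -0.01] op 0.0193 j [-0.23  0.61 -0.16  1.87  0.15  0.68 -2.3 ]
mean [0.61696 0.17    0.13361] F [ 0.62 -0.49 -5.31] M [ 0.067 -0.178  0.029] z [0.1336 0.1336]
```

>>> {"api": "move_arm", "payload": {"motion": [{"claw":0,"offset":[0,0,-0.001],"twist":[0,0,0]},{"claw":0,"offset":[0,0,-0.002],"twist":[0,0,0]},{"claw":0,"offset":[0,0,-0.003],"twist":[0,0,0]},{"claw":0,"offset":[0,0,-0.004],"twist":[0,0,0]},{"claw":0,"offset":[0,0,-0.005],"twist":[0,0,0]},{"claw":0,"offset":[0,0,-0.006],"twist":[0,0,0]},{"claw":0,"offset":[0,0,-0.006],"twist":[0,0,0]}]}}

```text
clock: 20.55
tcp_pos: [0.6169, 0.17, 0.1397]
tcp_rot: [-3.114, 0.405, 0.003]
contact_force: [0.1, -0.1, -3.0]
opening: 0.0193
```

```bash
python3 look.py 2
```

```text
t 20.65 tcp [0.6169 0.1699 0.1395] yaw -14.81 tiltxy -0.10 0.06 F [-0.3 -0.5 -2.5] M [ 0.02 -0.01  0.04] op 0.0189 j [-0.22  0.6  -0.16  1.87  0.14  0.69 -2.3 ]
mean [0.61689 0.16996 0.13957] F [-0.02  0.08 -2.72] M [-0.005 -0.031  0.058] z [0.1396 0.1395]
```

>>> {"api": "move_arm", "payload": {"motion": [{"claw":0,"offset":[0,0,-0.001],"twist":[0,0,0]},{"claw":0,"offset":[0,0,-0.002],"twist":[0,0,0]},{"claw":0,"offset":[0,0,-0.003],"twist":[0,0,0]},{"claw":0,"offset":[0,0,-0.004],"twist":[0,0,0]},{"claw":0,"offset":[0,0,-0.0055],"twist":[0,0,0]},{"claw":0,"offset":[0,0,-0.007],"twist":[0,0,0]},{"claw":0,"offset":[0,0,-0.0085],"twist":[0,0,0]},{"claw":0,"offset":[0,0,-0.01],"twist":[0,0,0]},{"claw":0,"offset":[0,0,-0.012],"twist":[0,0,0]},{"claw":0,"offset":[0,0,-0.014],"twist":[0,0,0]},{"claw":0,"offset":[0,0,-0.016],"twist":[0,0,0]},{"claw":0,"offset":[0,0,-0.018],"twist":[0,0,0]},{"claw":0,"offset":[0,0,-0.02],"twist":[0,0,0]},{"claw":0,"offset":[0,0,-0.022],"twist":[0,0,0]},{"claw":0,"offset":[0,0,-0.023],"twist":[0,0,0]},{"claw":0,"offset":[0,0,-0.023],"twist":[0,0,0]},{"claw":0,"offset":[0,0,-0.023],"twist":[0,0,0]}]}}

```text
clock: 22.35
tcp_pos: [0.6169, 0.1699, 0.1625]
tcp_rot: [-3.115, 0.405, 0.003]
contact_force: [0.6, -0.6, -2.8]
opening: 0.0193
```

```bash
python3 look.py 3; python3 - <<'E'
from h import *; from plant import robot
d=robot.get_image("scene");i=d["image"][:,:,::-1]; np.savez("scene4.npz",**d)
cv2.imwrite("pics/o.png",cv2.resize(i[115:215,290:390],None,fx=6,fy=6,interpolation=2))
E
```

```text
t 22.5 tcp [0.6168 0.1699 0.1624] yaw -14.81 tiltxy -0.12 0.06 F [ 0.2  0.3 -2.6] M [-0.01  0.02  0.02] op 0.0193 j [-0.22  0.57 -0.17  1.86  0.14  0.73 -2.29]
mean [0.61681 0.16988 0.1624 ] F [ 0.42  0.43 -2.18] M [-0.003 -0.015  0.026] z [0.1624 0.1624 0.1624]
```

View pics/o.png

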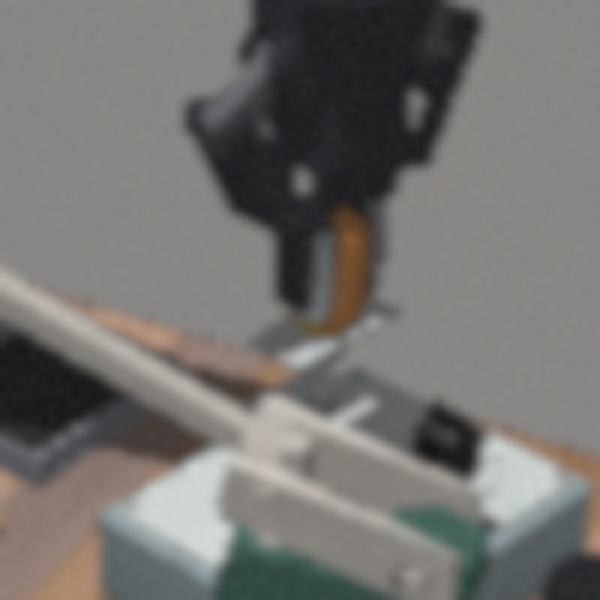

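```bash
python3 - <<'E'
from h import *; from plant import robot
s=robot.get_state(); st(s); go(s,[.424,.266,.2],-14.81);go(s,[.424,.266,.088],-14.81)
E
```

```text
t 22.55 tcp [0.6168 0.1699 0.1624] yaw -14.81 tiltxy -0.11 0.06 F [ 0.4  0.4 -2.9] M [-0.03 -0.    0.04] op 0.019 j [-0.22  0.57 -0.17  1.86  0.14  0.73 -2.29]
to [0.424 0.266 0.2  ] -14.81 offset [-0.2111, -0.0436, -0.0371] twist [-0.03, 0.13, -0.0]
to [0.424 0.266 0.088] -14.81 offset [-0.2108, -0.0436, 0.0749] twist [-0.03, 0.13, -0.0]
```

>>> {"api": "move_arm", "payload": {"motion": [{"claw":0,"offset":[0,0,-0.0025],"twist":[0,0,0]},{"claw":0,"offset":[0,0,-0.0075],"twist":[0,0,0]},{"claw":0,"offset":[0,0,-0.014],"twist":[0,0,0]},{"claw":0,"offset":[0,0,-0.021],"twist":[0,0,0]},{"claw":0,"offset":[0,0,-0.028],"twist":[0,0,0]},{"claw":0,"offset":[0,0,-0.034],"twist":[0,0,0]},{"claw":0,"offset":[0,0,-0.037],"twist":[0,0,0]},{"claw":0,"offset":[0,0,-0.038],"twist":[0,0,0]},{"claw":0,"offset":[0,0,-0.038],"twist":[0,0,0]}]}}

```text
clock: 23.45
tcp_pos: [0.6169, 0.1698, 0.2005]
tcp_rot: [-3.115, 0.405, 0.003]
contact_force: [0.0, 0.2, -2.7]
opening: 0.0196
```

>>> {"api": "move_arm", "payload": {"motion": [{"claw":0,"offset":[-0.0024,-0.0005,0],"twist":[0,0,0]},{"claw":0,"offset":[-0.0071,-0.0015,0],"twist":[0,0,0]},{"claw":0,"offset":[-0.0141,-0.0029,0],"twist":[0,0,0]},{"claw":0,"offset":[-0.0235,-0.0049,0],"twist":[0,0,0]},{"claw":0,"offset":[-0.0353,-0.0073,0],"twist":[0,0,0]},{"claw":0,"offset":[-0.0494,-0.0102,0],"twist":[0,0,0]},{"claw":0,"offset":[-0.0658,-0.0136,0],"twist":[0,0,0]},{"claw":0,"offset":[-0.0846,-0.0175,0],"twist":[0,0,0]},{"claw":0,"offset":[-0.1034,-0.0214,0],"twist":[0,0,0]},{"claw":0,"offset":[-0.1222,-0.0252,0],"twist":[0,0,0]},{"claw":0,"offset":[-0.141,-0.0291,0],"twist":[0,0,0]},{"claw":0,"offset":[-0.1575,-0.0325,0],"twist":[0,0,0]},{"claw":0,"offset":[-0.1716,-0.0354,0],"twist":[0,0,0]},{"claw":0,"offset":[-0.1833,-0.0379,0],"twist":[0,0,0]},{"claw":0,"offset":[-0.1928,-0.0398,0],"twist":[0,0,0]},{"claw":0,"offset":[-0.2,-0.0413,0],"twist":[0,0,0]},{"claw":0,"offset":[-0.205,-0.0423,0],"twist":[0,0,0]},{"claw":0,"offset":[-0.209,-0.0432,0],"twist":[0,0,0]},{"claw":0,"offset":[-0.211,-0.0436,0],"twist":[0,0,0]},{"claw":0,"offset":[-0.211,-0.0436,0],"twist":[0,0,0]}]}}

```text
clock: 25.45
tcp_pos: [0.4241, 0.2659, 0.2009]
tcp_rot: [-3.115, 0.405, 0.003]
contact_force: [0.3, -0.0, -1.8]
opening: 0.0191
```

```bash
python3 look.py 3; python3 - <<'E'
from h import *; from plant import robot
s=robot.get_state();go(s,[.424,.266,.09],-14.81)
d=robot.get_image("scene");i=d["image"][:,:,::-1]; np.savez("scene5.npz",**d)
cv2.imwrite("pics/q.png",cv2.resize(i[95:225,240:400],None,fx=5,fy=5,interpolation=2)[:600])
E
```

```text
t 25.6 tcp [0.4244 0.2657 0.201 ] yaw -14.85 tiltxy -0.10 0.06 F [-0.1 -1.5 -2.8] M [ 0.03 -0.02 -0.03] op 0.0195 j [-0.48  0.36 -0.21  2.13  0.12  0.66 -2.6 ]
mean [0.42438 0.26578 0.20096] F [ 0.01 -0.05 -2.52] M [ 0.013 -0.003 -0.019] z [0.201 0.201 0.201]
to [0.424 0.266 0.09 ] -14.81 offset [-0.0003, -0.0001, 0.111] twist [-0.03, 0.11, -0.04]
```

View pics/q.png

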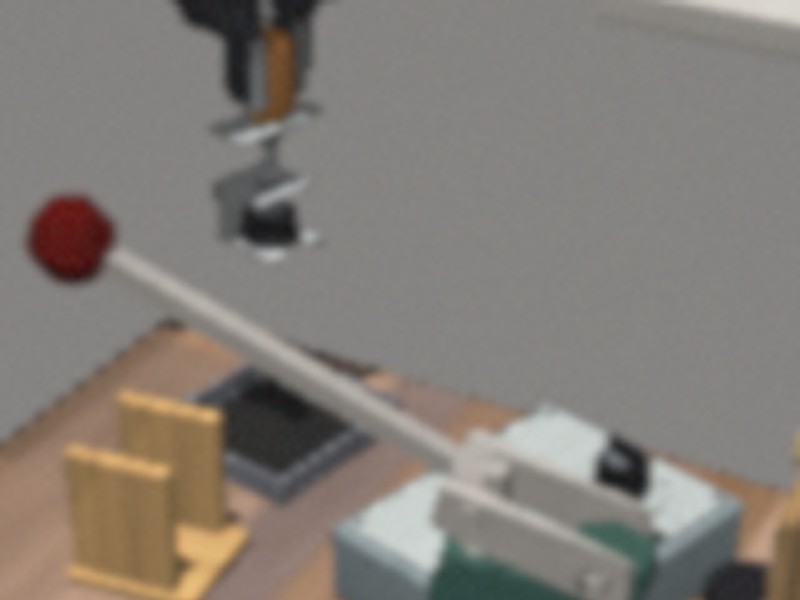

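The picture shows the black knob sitting on the fork at (268,222) inside the C, the tray below at (290,420), and the bar knob still on the timer at (622,465). Now I descend.

>>> {"api": "move_arm", "payload": {"motion": [{"claw":0,"offset":[0,0,0.0025],"twist":[0,0,0]},{"claw":0,"offset":[0,0,0.0075],"twist":[0,0,0]},{"claw":0,"offset":[0,0,0.015],"twist":[0,0,0]},{"claw":0,"offset":[0,0,0.025],"twist":[0,0,0]},{"claw":0,"offset":[0,0,0.037],"twist":[0,0,0]},{"claw":0,"offset":[0,0,0.049],"twist":[0,0,0]},{"claw":0,"offset":[0,0,0.061],"twist":[0,0,0]},{"claw":0,"offset":[0,0,0.073],"twist":[0,0,0]},{"claw":0,"offset":[0,0,0.085],"twist":[0,0,0]},{"claw":0,"offset":[0,0,0.095],"twist":[0,0,0]},{"claw":0,"offset":[0,0,0.103],"twist":[0,0,0]},{"claw":0,"offset":[0,0,0.109],"twist":[0,0,0]},{"claw":0,"offset":[0,0,0.113],"twist":[0,0,0]},{"claw":0,"offset":[0,0,0.114],"twist":[0,0,0]},{"claw":0,"offset":[0,0,0.114],"twist":[0,0,0]},{"claw":0,"offset":[0,0,0.114],"twist":[0,0,0]}]}}

```text
clock: 27.25
tcp_pos: [0.4245, 0.266, 0.0873]
tcp_rot: [-3.114, 0.406, 0.002]
contact_force: [-0.3, 0.2, -3.3]
opening: 0.0188
```

```bash
python3 look.py 3
```

```text
t 27.4 tcp [0.4244 0.266  0.0873] yaw -14.86 tiltxy -0.06 0.08 F [ 0.5 -0.8 -2.5] M [-0.03 -0.03 -0.02] op 0.0193 j [-0.54  0.55 -0.15  2.2   0.2   0.4  -2.68]
mean [0.42445 0.266   0.0873 ] F [-0.1   0.04 -2.63] M [-0.008 -0.024  0.02 ] z [0.0873 0.0873 0.0873]
```

>>> {"api": "move_arm", "payload": {"motion": [{"claw":0,"offset":[0,0,0.001],"twist":[0,0,0]},{"claw":0,"offset":[0,0,0.002],"twist":[0,0,0]},{"claw":0,"offset":[0,0,0.003],"twist":[0,0,0]},{"claw":0,"offset":[0,0,0.004],"twist":[0,0,0]},{"claw":0,"offset":[0,0,0.0045],"twist":[0,0,0]},{"claw":0,"offset":[0,0,0.0045],"twist":[0,0,0]}]}}

```text
clock: 28.0
tcp_pos: [0.4243, 0.2659, 0.0827]
tcp_rot: [-3.114, 0.406, 0.002]
contact_force: [0.1, -0.2, -2.8]
opening: 0.0194
```

```bash
python3 look.py 3
```

```text
t 28.15 tcp [0.4244 0.266  0.0828] yaw -14.86 tiltxy -0.07 0.08 F [-0.6 -0.6 -2.5] M [-0.01 -0.03 -0.05] op 0.019 j [-0.54  0.56 -0.14  2.21  0.2   0.39 -2.68]
mean [0.42438 0.26598 0.08273] F [-0.12 -0.16 -2.59] M [-0.008 -0.024 -0.022] z [0.0827 0.0827 0.0828]
```

>>> {"api": "move_arm", "payload": {"motion": [{"claw":0,"offset":[0,0,0.0005],"twist":[0,0,0]},{"claw":0,"offset":[0,0,0.0008],"twist":[0,0,0]},{"claw":0,"offset":[0,0,0.0008],"twist":[0,0,0]}]}}

```text
clock: 28.45
tcp_pos: [0.4245, 0.2661, 0.0821]
tcp_rot: [-3.114, 0.406, 0.002]
contact_force: [-0.3, -1.1, -1.5]
opening: 0.0193
```

```bash
python3 look.py 3
```

```text
t 28.6 tcp [0.4244 0.266  0.082 ] yaw -14.86 tiltxy -0.06 0.08 F [-0.3  0.5 -1.6] M [-0.04  0.01 -0.03] op 0.0193 j [-0.54  0.56 -0.14  2.21  0.2   0.39 -2.68]
mean [0.42445 0.26604 0.08204] F [-0.2   0.26 -1.17] M [ 0.005  0.007 -0.026] z [0.0821 0.082  0.082 ]
```

Touching; a bit further to unload the weight.

>>> {"api": "move_arm", "payload": {"motion": [{"claw":0,"offset":[0,0,0.0004],"twist":[0,0,0]},{"claw":0,"offset":[0,0,0.0004],"twist":[0,0,0]},{"claw":0,"offset":[0,0,0.0004],"twist":[0,0,0]}]}}

```text
clock: 28.9
tcp_pos: [0.4244, 0.2661, 0.0818]
tcp_rot: [-3.114, 0.406, 0.002]
contact_force: [-0.7, 0.9, 1.7]
opening: 0.0192
```

```bash
python3 look.py 3;  python3 - <<'E'
from h import *; from plant import robot
d=robot.get_image("scene");i=d["image"][:,:,::-1]
cv2.imwrite("pics/r.png",cv2.resize(i[115:215,250:350],None,fx=6,fy=6,interpolation=2))
E
```

```text
t 29.05 tcp [0.4245 0.266  0.0818] yaw -14.86 tiltxy -0.05 0.09 F [-1.   0.6  2.2] M [-0.07  0.2  -0.02] op 0.0193 j [-0.54  0.56 -0.14  2.21  0.2   0.38 -2.68]
mean [0.42448 0.26607 0.0818 ] F [-0.91  0.28  2.16] M [-0.1    0.191 -0.01 ] z [0.0818 0.0818 0.0818]
```

View pics/r.png

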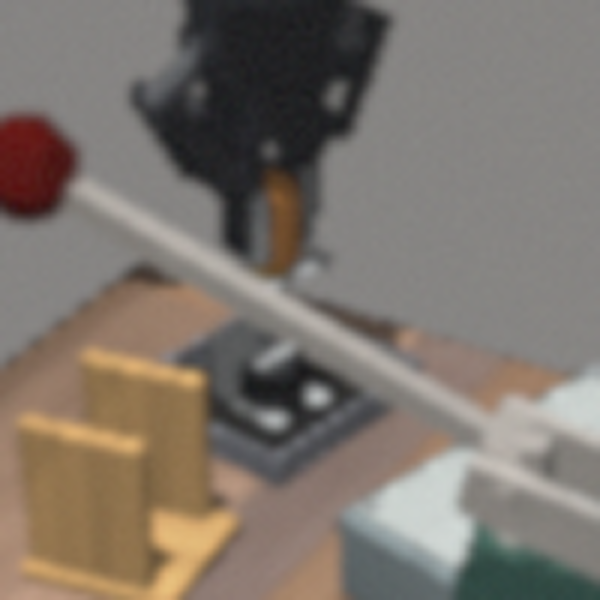

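The fork and knob sit flat on the tray floor at (270,390), within the tray walls. Next I release.

>>> {"api": "move_arm", "payload": {"motion": [{"claw":0.2,"offset":[0,0,0],"twist":[0,0,0]},{"claw":0.24,"offset":[0,0,0],"twist":[0,0,0]},{"claw":0.28,"offset":[0,0,0],"twist":[0,0,0]},{"claw":0.34,"offset":[0,0,0],"twist":[0,0,0]},{"claw":0.42,"offset":[0,0,0],"twist":[0,0,0]},{"claw":0.5,"offset":[0,0,0],"twist":[0,0,0]},{"claw":0.65,"offset":[0,0,0],"twist":[0,0,0]},{"claw":0.8,"offset":[0,0,0],"twist":[0,0,0]},{"claw":0.8,"offset":[0,0,0],"twist":[0,0,0]}], "squeeze": 25}}

```text
clock: 30.0
tcp_pos: [0.4245, 0.2661, 0.0818]
tcp_rot: [-3.114, 0.406, 0.002]
contact_force: [0.4, 1.1, -0.3]
opening: 0.0683
```

```bash
python3 look.py 2;  python3 - <<'E'
from h import *; from plant import robot
s=robot.get_state();go(s,[.4245,.266,.2],-14.85)
d=robot.get_image("scene");i=d["image"][:,:,::-1]
cv2.imwrite("pics/s.png",cv2.resize(i[115:215,250:350],None,fx=6,fy=6,interpolation=2))
E
```

```text
t 30.1 tcp [0.4245 0.2661 0.0818] yaw -14.85 tiltxy -0.05 0.09 F [ 0.2 -0.1 -0.4] M [-0.   -0.03  0.02] op 0.0679 j [-0.54  0.56 -0.14  2.21  0.2   0.38 -2.68]
mean [0.42448 0.26609 0.08179] F [ 0.28  0.48 -0.12] M [ 0.018 -0.029  0.009] z [0.0818 0.0818]
to [0.4245 0.266  0.2   ] -14.85 offset [-0.0001, -0.0001, -0.1182] twist [-0.07, 0.07, -0.0]
```

View pics/s.png

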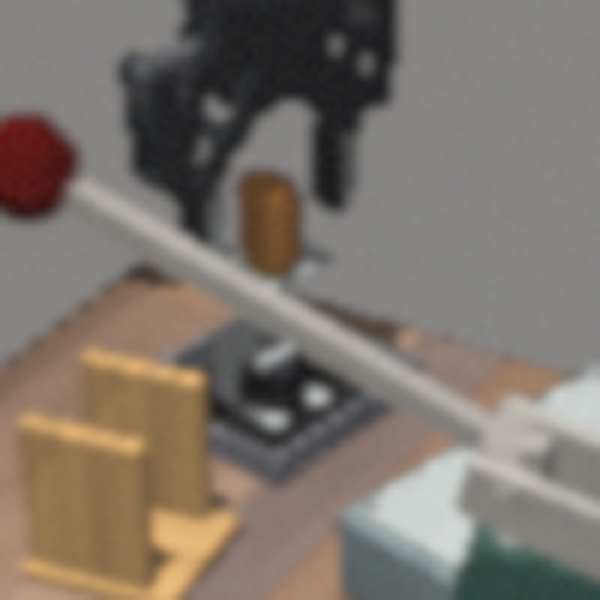

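Released, standing upright. I retreat straight up, then to the side so the top camera can see.

>>> {"api": "move_arm", "payload": {"motion": [{"claw":0.8,"offset":[0,0,-0.005],"twist":[0,0,0]},{"claw":0.8,"offset":[0,0,-0.02],"twist":[0,0,0]},{"claw":0.8,"offset":[0,0,-0.045],"twist":[0,0,0]},{"claw":0.8,"offset":[0,0,-0.08],"twist":[0,0,0]},{"claw":0.8,"offset":[0,0,-0.12],"twist":[0,0,0]},{"claw":0.8,"offset":[0,0,-0.16],"twist":[0,0,0]},{"claw":0.8,"offset":[0,0,-0.2],"twist":[0,0,0]},{"claw":0.8,"offset":[0,0,-0.2],"twist":[0,0,0]},{"claw":0.8,"offset":[0.04,0.03,-0.2],"twist":[0,0,0]},{"claw":0.8,"offset":[0.05,0.07,-0.2],"twist":[0,0,0]},{"claw":0.8,"offset":[0.06,0.11,-0.2],"twist":[0,0,0]},{"claw":0.8,"offset":[0.06,0.15,-0.2],"twist":[0,0,0]},{"claw":0.8,"offset":[0.06,0.15,-0.2],"twist":[0,0,0]},{"claw":0.8,"offset":[0.06,0.15,-0.2],"twist":[0,0,0]}]}}

```text
clock: 31.55
tcp_pos: [0.4435, 0.1044, 0.2811]
tcp_rot: [-3.114, 0.41, 0.003]
contact_force: [0.2, 0.9, 0.4]
opening: 0.0683
```

```bash
python3 look.py 2;  python3 - <<'E'
from h import *; from plant import robot
for n in("top","scene"):
    d=robot.get_image(n);i=d["image"][:,:,::-1];np.savez(n+"9.npz",**d)
    c=i[125:325,200:430] if n=="top" else i[95:215,250:410]
    cv2.imwrite(f"pics/t_{n}.png",cv2.resize(c,None,fx=3 if n=="top" else 5,fy=3 if n=="top" else 5,interpolation=2)[:600,:800])
E
```

```text
t 31.65 tcp [0.4442 0.1065 0.2815] yaw -14.77 tiltxy -0.04 0.13 F [0.2 1.2 0.1] M [ 0.04 -0.03  0.02] op 0.0686 j [-0.19  0.19 -0.17  2.13  0.04  0.82 -2.21]
mean [0.44411 0.10608 0.28141] F [ 0.26  1.42 -0.25] M [ 0.015 -0.034  0.037] z [0.2814 0.2815]
```

View pics/t_top.png

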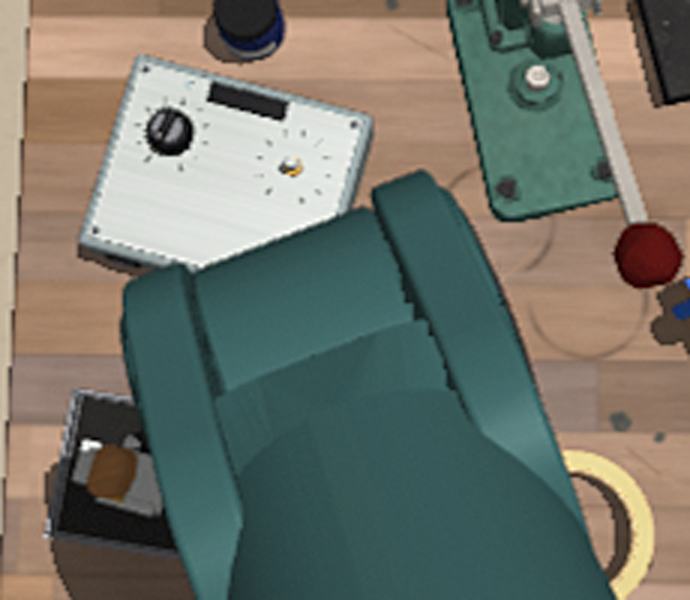

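View pics/t_scene.png

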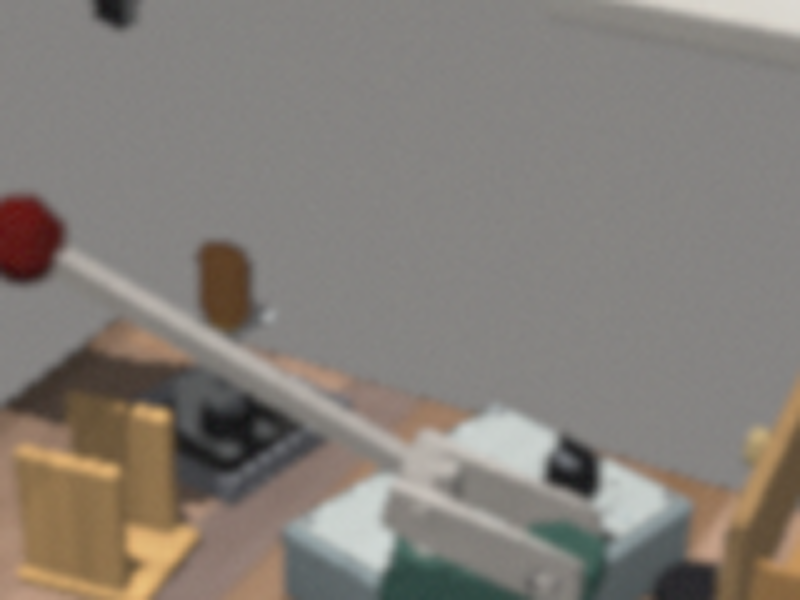

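The top view shows the bare brass shaft at (290,167), the bar knob seated at (170,130), and the puller upright in the tray at (112,472). The scene view shows the knob on the fork at (225,410). The arm is clear, so I hand in.

```bash
python3 - <<'E'
from plant import robot
print(robot.sign_off(), robot.get_state()["clock"])
E
```

```text
the job is handed in; nothing more can be done
the job is handed in; nothing more can be done
```

The dial knob is off its shaft and lies on the puller's fork in the grey tray. The puller stands upright on its foot there, let go. I handed the job in at about 32 s of the 64 s.

- **Fork home:** I touched the fork lightly down on the bare panel, at about 4 to 5 N, and raised it 0.7 mm. I then slid it under the skirt until the slot's end met the bushing, at about 1.7 N.
- **Pull:** The pull on the knob rose to about 5 N on the last reading before it popped. The knob then came up freely.
- **Carry and set-down:** I carried it slowly to the tray, set it down with about 4 to 5 N of contact, opened the gripper and moved the arm away.

**Last checks:**
- The final pictures show the shaft bare, the bar knob in its place, the puller upright in the tray and the knob on its fork.
- The tape and the ink pot look untouched, but I judged them and the bar knob by eye only.
- After release the force readings were near zero, apart from about 1.2 N sideways while the arm was still settling.

**Not seen directly:** The press and the arm hid the knob from both cameras while the fork went in. That stage was judged by force and position alone. The puller sat about 2 to 3 mm off the tool's centre along x, against about 1 mm from my first camera estimate. I allowed 2 mm for this when placing it.

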